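# Slope test of the model race cars on the tilt bench

### The job

Give the cars waiting in the paddock their slope test: lower the bench's board home on its stops, stand every car on it lengthways up the slope, press the green key fully home and raise the board by its bar until it lines up with the red index arm, let go, and watch for two seconds that it holds there with the cars in place. Then lower the board home again with the cars still on it, stand the cars back on the grey mat, and press the white key fully home. Leave the red index arm, the blue crate, the glue bottle and the cone where they are; if a car gets knocked out of place, put it right.

Things in the scene. Friction and masses are not known exactly. Their poses are not given: they have to be found in the camera images.
- car_white: white model race car with red stripes and a wing, 55 x 109 x 43 mm. Origin: 2 mm below its wheels, in the middle; its length lies along its own y. Grasp across its x (about 50 mm over the wheels) some 26 mm above the underside. Loose, 0.09 to 0.17 kg. Two or three of the four cars are present; an absent one reads None.
- car_green: green model car with a white stripe, 55 x 100 x 49 mm. Origin: 2 mm below its wheels, in the middle; its length lies along its own y. Grasp across its x (about 50 mm over the wheels) some 26 mm above the underside. Loose, 0.09 to 0.17 kg. Two or three of the four cars are present; an absent one reads None.
- car_orange: orange and black model race car, 55 x 101 x 43 mm. Origin: 2 mm below its wheels, in the middle; its length lies along its own y. Grasp across its x (about 50 mm over the wheels) some 26 mm above the underside. Loose, 0.09 to 0.17 kg. Two or three of the four cars are present; an absent one reads None.
- car_red: red model race car with white stripes, 55 x 106 x 43 mm. Origin: 2 mm below its wheels, in the middle; its length lies along its own y. Grasp across its x (about 50 mm over the wheels) some 26 mm above the underside. Loose, 0.09 to 0.17 kg. Two or three of the four cars are present; an absent one reads None.
- bench: fixed tilt bench, 190 x 405 x 46 mm without its board: dark steel base with the hinge along its far edge. Origin: on the underside, below the middle of the board; x points from the bar to the hinge, y along the hinge. The hinge axis is parallel to y, at x = +90 mm, z = 30 mm.
- board (a joint): angle of the plywood board of the bench, rad: 0 = level, home on its stops; grows as the near edge rises, to 0.55 at most. Stiff friction hinge: it stays where it is left, also with three cars aboard; moving it takes some 4 to 10 N at the bar, and the stop is felt as a sharp rise in force.
- board_top (a point): centre of the board's upper face (180 mm along x, 340 along y, board 8 mm thick; level, its top is 38 mm above the table), 96 mm from the hinge axis. x (to the hinge) and y lie in the face, z is normal; turns with the board. A 6 mm lip runs along the hinge edge. Three cars fit side by side, lengthways along x, at y = -105, 0 and +105 mm.
- board_bar (a point): middle of the steel bar that raises the board: round, 10 mm thick, 110 mm long, along y, 33 mm clear of the board's near edge on two arms at y = -48 and +48 mm; 34 mm above the table when level. Pinch it from above, fingers closing along x; it turns between the fingers as the board swings. 217 mm from the hinge axis.
- board_hinge (a point): middle of the hinge axis, 30 mm above the table; y along the axis.
- index (a joint): angle of the red index arm beside the board's left (+y) edge, rad, on the same hinge axis and counted like the board's; 0.21 to 0.40. This is the test angle: the board's angle must equal it. It is preset and not to be moved.
- index_tip (a point): free end of the red index arm (a red bar 160 mm long, 5 x 6 mm, 40 mm outside the left edge of the board, which has a black pointer reaching to it, in front of a white scale with black 5 degree ticks). Its axes turn with the arm, parallel to those of board_top when the angles agree.
- bank: fixed black key bank, 66 x 95 x 24 mm, with two keys side by side: white at y = +21 mm, green at y = -21 mm. Origin: centre of the underside. The keys are interlocked: as one goes down the other comes up by as much; a key half pressed stays half way.
- key_white (a joint): stroke of the white (standby) key, m: 0 = fully down, -0.008 = up. Down at the start.
- key_green (a joint): stroke of the green (test) key, m: 0 = up, 0.008 = fully down. Up at the start.
- key_white_top (a point): centre of the white key's top face (34 mm along x by 28 mm along y); 31 mm above the table when down, 39 mm when up. Both keys travel straight down 8 mm against about 3 N.
- key_green_top (a point): centre of the green key's top face (34 x 28 mm); 39 mm above the table when up, 31 mm when down.
- mat: fixed grey paddock mat with white lines making four bays, 280 (x) x 220 (y) x 3 mm, z of origin = table, at its centre. Bays are centred at x = -65 and +65 mm, y = -55 and +55 mm; the cars start there, roughly along x.
- crate: small open blue crate, 42 x 54 x 36 mm; bystander.
- glue_bottle: white glue bottle with a red cap, 31 mm across, 86 mm high; bystander.
- cone: orange traffic cone, 26 x 26 x 30 mm; bystander.
Not all that is in view belongs to the job. What is shaped like the car_orange but purple is not meant.

How it is judged:
By the outcome, as a careful person would: the job done as asked, in the order asked, and still so for the second after the job is handed in, with the robot touching nothing.
Of car_white, car_green, car_orange, car_red only 2 to 3 are there at a start; the rules pass over those that are not, and their reading is None.
At some moment in a run one of car_white, car_green, car_orange, car_red may be knocked a few centimetres aside while the robot is not near it.
It also fails if it takes over 210 s, if anything falls off the work surface, if the arm or the gripper's body presses on something with over 40 N, if the wrist force passes 120 N, or if a joint passes its speed limit or range.

### The arm

A 6-joint arm with a two-finger parallel gripper is mounted at the origin on the work surface; the furniture and walls round the work are solid. World frame = base frame: x ahead of the robot, y to its left, z up, the work surface at z = 0. Lengths are in m, angles in rad, forces in N, time in s.
With the tool pointing down it reaches from about 0.3 to 0.75 m from the base axis. Payload 8.5 kg.
Tool frame: the origin (TCP) lies at the very end of the fingers, on their centre line; the grasp point (between the pads) lies 19 mm behind it; z points along the fingers, y is the line along which they close (so a half turn about z gives the same grasp; the last joint's range is limited). The gripper opens to 88 mm and grips with 3 to 60 N. Pads are 18 mm wide; open, the fingers measure 123 mm over their backs; the gripper's body (75 mm by 187 mm) begins 45 mm behind the grasp point.
Start: joints at [-1.562, 0.381, 1.297, -0, 1.464, -0.215], TCP at [0.122, -0.536, 0.239] pointing down, gripper open.
Joint ranges: [-3.11, 3.11], [-0.89, 2.33], [0.22, 2.48], [-1.42, 4.56], [0.17, 2.85], [-2.88, 2.88]. Speed limits (rad/s): [2.39, 2.39, 3.14, 3.14, 3.14, 3.14].

### API

Orientations are given as a unit quaternion [w, x, y, z].
In Python, from plant import observe, snapshot, camera_params, hand_in gives the robot as it stands.
- The arm moves only by the shell command python3 -m jog 'ROWS'. ROWS is JSON, a list of rows, each an object of numbers: "tx", "ty", "tz": the shift along the tool's x, y, z in m; "rx", "ry", "rz": the turn, a rotation vector about the tool's x, y, z in degrees; "gripper": the finger opening in m, from 0 to 0.0881. A call has 1 to 12 rows; each row shifts and turns the commanded pose from where the row before left it, along the tool's axes as they then stand; what a row does not reach is not made up. A row lasts 1/12 s, in which the tool goes at most 41.7 mm and 7.16 degrees, less where a joint would pass 70% of its speed; a pose out of reach is approached as far as the arm can. A call is refused whole if a number of a shift passes 0.0417 or a number of a turn 7.16, either way. A call with a gripper value outside its range is refused whole. The fingers move at their own pace and stop on an object; the grip force is fixed at half the most. Time passes only in rows, so rows that do not move let the fingers close. It gives the time, the measured TCP pose, the force, the opening and the grip force at its end, in the units of the state.
- observe(): the state, without advancing time (a new reading comes with each control period).
- snapshot(name): name is "side" or "top" or "wrist"; returns the picture (480x640x3 uint8, red, green, blue); there is no depth.
- camera_params(name): a dict with "mtx" (3x3 intrinsics, pixels), "D" ([k1, k2, p1, p2, k3] as OpenCV has them; the pictures are not rectified), "rvec" (rotation vector, rad) and "tvec" (3), from world to camera coordinates, as OpenCV has them; the wrist camera has in their place "hand_eye" (4x4, takes a point from camera to tool coordinates, whose origin is the TCP and whose axes are the flange's). Camera axes: x right, y down, z forward; pixel columns grow to the right and rows downward; lengths in m; the calibration is good to about 2 mm. A picture is of the moment at which its call begins: read the wrist's pose just before it. camera_params takes no time and is no camera call.
- hand_in(): hands the job in; it is judged then, once.
The state is a dict: "time": time; "joint_positions": joint angles; "qd": joint speeds; "effort": joint torques, N m; "tool_pos": TCP position; "tool_rot": TCP orientation; "force": force on the tool from outside, world axes, zero at the start; "ft_torque": the same for the moment, N m; "grip_width": finger opening in m; "gripper_force": force on a finger pad.
Only numpy, scipy, OpenCV 4.12 (cv2) and the standard library are available. Lean on these libraries where they do the work, as an engineer would, in place of code of your own. Each camera call takes 0.05 s, during which the arm holds its last target. There are 200 camera calls.

## Working session

There is one attempt and no reset: what is moved stays moved. The work goes in short steps, Python scripts to look and compute and a shell command to move; the robot and the scene stay as the last step left them, time stands still between calls to the robot, and variables do not carry over. Pictures are saved under pics/ and viewed, at most 14 in all, crops included, and the job is handed in when it is done.

```bash
ls; mkdir -p pics
python3 - <<'E'
from plant import *
import cv2
o=observe();print(o)
for n in("top","side"):
    cv2.imwrite(f"pics/{n}0.png",snapshot(n)[:,:,::-1]); print(n,camera_params(n))
print(camera_params("wrist"))
E
```

```text
pics
{'time': 0.0, 'joint_positions': array([-1.56227904e+00,  3.81197333e-01,  1.29823887e+00, -1.84086624e-05,
        1.46360510e+00, -2.15308956e-01]), 'qd': array([-0.00015091, -0.00048893,  0.00322431,  0.00104107, -0.00134931,
        0.00127343]), 'effort': array([-1.19333799e-03, -4.37930274e+01, -2.24562567e+01,  7.12727197e-02,
        3.52801534e-02, -1.25419206e-04]), 'tool_pos': array([ 0.12206506, -0.53599992,  0.23814444]), 'tool_rot': array([-7.21398493e-04,  9.93743888e-01,  1.11680614e-01,  6.56566246e-05]), 'force': array([-0.37133068, -0.44082108, -0.8747862 ]), 'ft_torque': array([-0.01368507, -0.00995314, -0.0127651 ]), 'gripper_force': 0.0, 'grip_width': 0.08812520143945429}
top {'mtx': array([[483.99284845,   0.        , 326.16861622],
       [  0.        , 483.99284845, 235.61646265],
       [  0.        ,   0.        ,   1.        ]]), 'D': array([-0.02374454,  0.        ,  0.        ,  0.        ,  0.        ]), 'rvec': array([ 2.18464296, -2.17620891,  0.03976189]), 'tvec': array([-0.05343352,  0.48093968,  1.32790266])}
side {'mtx': array([[535.70481769,
[... 217 characters left out ...]
c': array([ 0.14617912, -2.76223203,  1.3863815 ]), 'tvec': array([0.46986147, 0.10927156, 1.34419774])}
{'mtx': array([[411.46640918,   0.        , 316.47929158],
       [  0.        , 411.46640918, 240.54852472],
       [  0.        ,   0.        ,   1.        ]]), 'D': array([-0.04501507,  0.        ,  0.        ,  0.        ,  0.        ]), 'hand_eye': array([[-8.85121438e-05, -9.51289357e-01, -3.08299450e-01,
         7.88976066e-02],
       [ 9.99999877e-01,  6.59893024e-05, -4.90714641e-04,
         1.98489302e-04],
       [ 4.87156081e-04, -3.08299456e-01,  9.51289235e-01,
        -1.46262409e-01],
       [ 0.00000000e+00,  0.00000000e+00,  0.00000000e+00,
         1.00000000e+00]])}
```

View pics/top0.png

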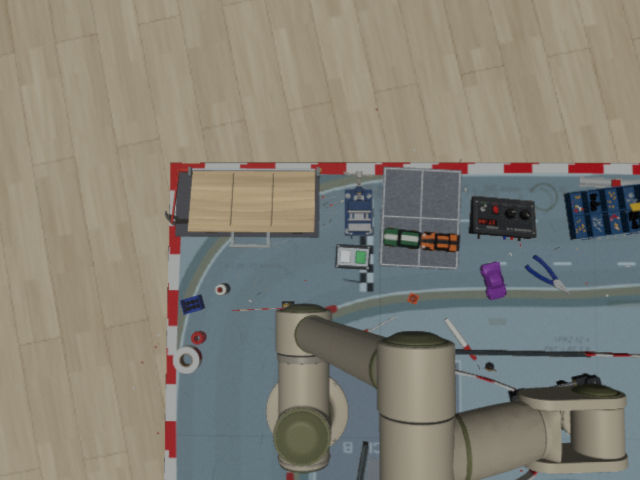

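View pics/side0.png

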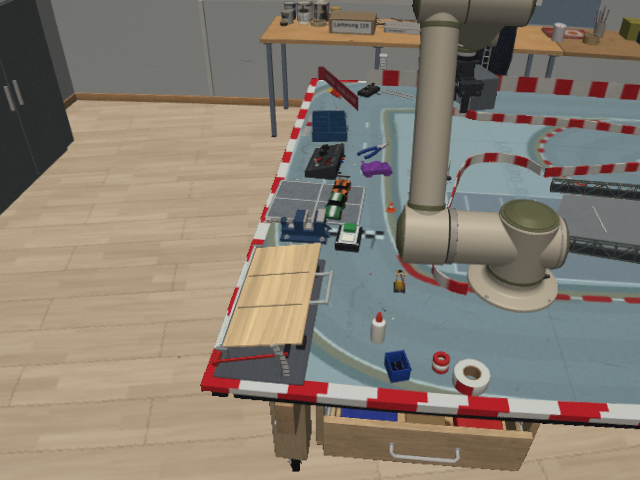

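Top view: the bench is at about (248,203) with its hinge on the far side. The mat is at (421,217), with the green car at (402,239) and the orange one at (440,242). The key bank is at (353,257). The purple car at (493,280), off the mat, is the decoy. I'll enlarge before measuring.

```bash
cat > h.py <<'E'
import numpy as np,cv2
from scipy.spatial.transform import Rotation as R
from plant import *
def tr():
    o=observe();q=o['tool_rot'];return R.from_quat([q[1],q[2],q[3],q[0]]),o['tool_pos']
def cam(n,pose=None):
    p=camera_params(n);K,D=p['mtx'],p['D']
    if n=='wrist':
        r,t=pose or tr();H=p['hand_eye'];A=r.as_matrix()@H[:3,:3];c=r.apply(H[:3,3])+t
    else:
        M=cv2.Rodrigues(p['rvec'])[0];A=M.T;c=-M.T@p['tvec']
    return K,D,A,c
def px2w(n,uv,z,pose=None):
    K,D,A,c=cam(n,pose)
    u=cv2.undistortPoints(np.array(uv,float).reshape(-1,1,2),K,D)[:,0]
    d=np.c_[u,np.ones(len(u))]@A.T
    return c+d*((z-c[2])/d[:,2])[:,None]
def w2px(n,P,pose=None):
    K,D,A,c=cam(n,pose)
    return cv2.projectPoints(((np.atleast_2d(P)-c)@A),np.zeros(3),np.zeros(3),K,D)[0][:,0]
E
python3 - <<'E'
import cv2
a=cv2.imread('pics/top0.png')
x=cv2.resize(a[155:310,165:475],(800,400),interpolation=cv2.INTER_CUBIC)
cv2.imwrite('pics/c1.png',x)
b=cv2.imread('pics/side0.png')
cv2.imwrite('pics/c2.png',cv2.resize(b[160:390,200:400],(696,800*696//696)[:1]+(600,) if 0 else (520,598),interpolation=cv2.INTER_CUBIC))
E
```

```text
(no output)
```

View pics/c1.png

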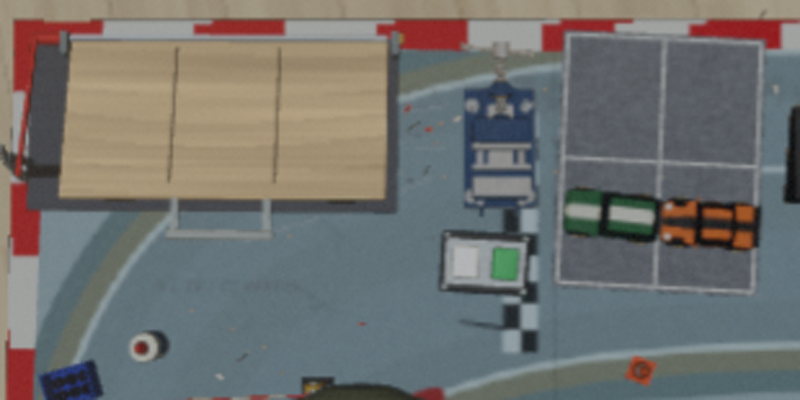

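View pics/c2.png

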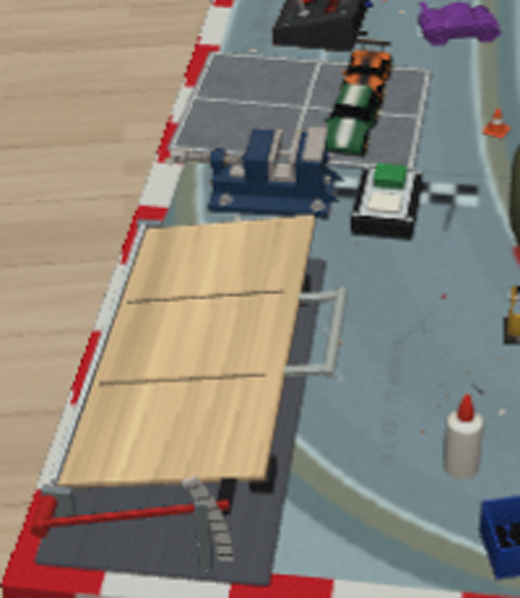

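The crops show two cars, green in the left near bay and orange in the right near bay, both lying along world y. The purple car is off the mat and shaped like the orange one, so it is the decoy. The board starts partly raised, with the index arm at its left. I'll fit the bench pose and both angles from corner pixels in the two views.

```bash
cat > fit.py <<'E'
from h import *
from scipy.optimize import least_squares
T=lambda c:np.array([165+c[0]/2.5806,155+c[1]/2.5806]); S=lambda c:np.array([200+c[0]/2.6,160+c[1]/2.6])
d=.0957
brd={'nl':(-d-.09,.17,.008),'nr':(-d-.09,-.17,.008),'fl':(-d+.09,.17,.008),'fr':(-d+.09,-.17,.008),'bl':(-.217,.055,.004),'br':(-.217,-.055,.004)}
ob=[('top','nl',T((60,198))),('top','nr',T((386,200))),('top','fl',T((73,40))),('top','fr',T((388,42))),('top','bl',T((168,235))),('top','br',T((270,236))),
('side','nl',S((268,478))),('side','fl',S((62,485))),('side','nr',S((314,216))),('side','fr',S((148,228))),('side','br',S((342,291))),('side','bl',S((331,373)))]
def W(p,P,a):
    x,y,yaw=p[:3]; q=np.array(P);c,s=np.cos(a),np.sin(a)
    b=np.array([.09+c*q[0]+s*q[2],q[1],.03-s*q[0]+c*q[2]])
    return R.from_euler('z',yaw).apply(b)+[x,y,0]
def f(p): return np.concatenate([w2px(n,W(p,brd[k],p[3]))[0]-uv for n,k,uv in ob])
if __name__=='__main__':
    r=least_squares(f,[.6,.2,0,.2],loss='soft_l1');p=r.x
    print(p,np.round(f(p).reshape(-1,2),1).tolist())
    print('bar',W(p,(-.217,0,.004),p[3]),'home',W(p,(-.217,0,.004),0))
    # index: plane y=.21 bench
    g=lambda a:np.concatenate([w2px('side',W(p,(-.16,.21,0),a[0]))[0]-S((228,507)),w2px('side',W(p,(0,.21,0),a[0]))[0]-S((38,525))])
    ri=least_squares(g,[.3]);print('index',ri.x,g(ri.x))
    for n,pts,z in (('mat',[(565,36),(764,40),(752,292),(558,284)],.003),('bank',[(443,232),(529,236),(526,292),(440,290)],.024),('keyw',[(466,261)],.031),('keyg',[(506,264)],.039),
      ('green',[(566,210),(656,215),(610,192),(610,238)],.03),('orange',[(661,221),(755,225),(708,200),(706,249)],.03),('cone',[(640,370)],.015),('vise',[(465,88),(537,90),(535,207),(463,205)],.03),('glue',[(147,347)],.08),('crate',[(70,382)],.036)):
        P=px2w('top',[T(c) for c in pts],z);print(n,P[:,:2].round(3).tolist(),P.mean(0)[:2].round(4))
E
python3 fit.py
```

```text
[ 0.5732476   0.14923061 -0.0022181   0.15913199] [[-0.7, 2.1], [-0.5, 2.0], [-1.0, -0.2], [-0.3, -0.8], [-0.3, -0.2], [1.2, -0.4], [2.1, -1.3], [-1.8, -2.0], [2.9, -0.7], [-1.0, -1.1], [0.0, 0.2], [-0.7, 0.9]]
bar [0.4496235  0.14950482 0.06833555] home [0.44624791 0.14951231 0.034     ]
index [0.26798381] [ 0.74442825 -0.34076644  0.94373022 -0.17455917]
mat [[0.67, -0.213], [0.666, -0.429], [0.393, -0.413], [0.4, -0.205]] [ 0.5322 -0.3148]
bank [[0.455, -0.081], [0.451, -0.172], [0.392, -0.169], [0.393, -0.078]] [ 0.4229 -0.1249]
keyw [[0.424, -0.105]] [ 0.4242 -0.1052]
keyg [[0.421, -0.147]] [ 0.4211 -0.147 ]
green [[0.479, -0.211], [0.474, -0.306], [0.498, -0.257], [0.449, -0.257]] [ 0.4748 -0.2578]
orange [[0.467, -0.311], [0.463, -0.41], [0.49, -0.361], [0.438, -0.358]] [ 0.4646 -0.36  ]
cone [[0.31, -0.29]] [ 0.3096 -0.2904]
vise [[0.609, -0.104], [0.607, -0.18], [0.482, -0.178], [0.484, -0.102]] [ 0.5451 -0.141 ]
glue [[0.334, 0.221]] [0.3343 0.2208]
crate [[0.295, 0.313]] [0.2946 0.3126]
```

```bash
R='{"rz":-7.02}'; python3 -m jog '[{"rz":-7.02},{"rz":-7.02},{"rz":-7.02},{"rz":-7.02},{"rz":-7.02},{"rz":-7.02},{"rz":-7.02},{"rz":-7.02},{"rz":-7.02},{"rz":-7.02},{"rz":-7.02}]' 
python3 -m jog '[{"tx":0.0286,"ty":0.0137},{"tx":0.0286,"ty":0.0137},{"tx":0.0286,"ty":0.0137},{"tx":0.0286,"ty":0.0137},{"tx":0.0286,"ty":0.0137},{"tx":0.0286,"ty":0.0137},{"tx":0.0286,"ty":0.0137},{"tx":0.0286,"ty":0.0137},{"tx":0.0286,"ty":0.0137},{"tx":0.0286,"ty":0.0137},{"tx":0.0286,"ty":0.0137},{"tx":0.0286,"ty":0.0137}]' 
python3 -m jog '[{"tx":0.0286,"ty":0.0137},{"tx":0.0286,"ty":0.0137},{"tx":0.0286,"ty":0.0137},{"tx":0.0286,"ty":0.0137},{"tx":0.0286,"ty":0.0137},{"tx":0.0286,"ty":0.0137},{"tx":0.0286,"ty":0.0137},{"tx":0.0286,"ty":0.0137},{"tx":0.0286,"ty":0.0137},{"tx":0.0286,"ty":0.0137},{"tx":0.0286,"ty":0.0137},{"tx":0.0286,"ty":0.0137},{}]' || python3 -m jog '[{"tx":0.0286,"ty":0.0137},{"tx":0.0286,"ty":0.0137},{"tx":0.0286,"ty":0.0137},{"tx":0.0286,"ty":0.0137},{"tx":0.0286,"ty":0.0137},{"tx":0.0286,"ty":0.0137},{"tx":0.0286,"ty":0.0137},{"tx":0.0286,"ty":0.0137},{"tx":0.0286,"ty":0.0137},{"tx":0.0286,"ty":0.0137},{"tx":0.0286,"ty":0.0137},{"tx":0.0286,"ty":0.0137}]'
python3 -m jog '[{},{}]'
python3 - <<'E'
from h import *
r,t=tr();print(t,r.as_rotvec(True),r.as_matrix().round(3).tolist())
cv2.imwrite('pics/w1.png',snapshot('wrist')[:,:,::-1]); np.save('w1.npy',np.r_[r.as_quat(),t])
E
```

```text
[ 0.1220314  -0.53604742  0.23820493] [-1.78802073e+02 -2.00866415e+01 -1.10461345e-02] [[0.975, 0.222, -0.0], [0.222, -0.975, 0.001], [0.0, -0.001, -1.0]]validation failed for argument at $[0]...
validation failed for argument at $[0]...
validation failed for argument at $[0]...
validation failed for argument at $[0]...
validation failed for argument at $[0]...
```

View pics/w1.png

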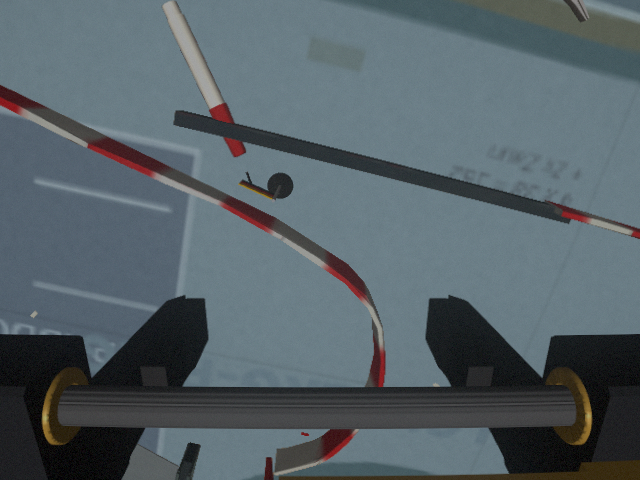

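The picture is still the start view over the track, because the calls were refused. The rows probably need all seven numbers, so I'll test one row.

```bash
python3 -m jog '[{"tx":0,"ty":0,"tz":0,"rx":0,"ry":0,"rz":-7.02,"gripper":0.088}]'; python3 -m jog '[{"rz":-7.02,"gripper":0.088}]'; python3 -m jog --help | head -20
```

```text
time: 0.23
tool_pos: [0.1221, -0.5362, 0.2384]
tool_rot: [-0.0, 0.985, 0.172, 0.0]
force: [0.1, 0.3, -0.3]
grip_width: 0.0882
gripper_force: 0.0validation failed for argument at $[0]...
invalid input: not JSON, or not a number
```

```bash
python3 -m jog '[{"tx":0,"ty":0,"tz":0,"rx":0,"ry":0,"rz":-7,"gripper":0.088},{"tx":0,"ty":0,"tz":0,"rx":0,"ry":0,"rz":-7,"gripper":0.088},{"tx":0,"ty":0,"tz":0,"rx":0,"ry":0,"rz":-7,"gripper":0.088},{"tx":0,"ty":0,"tz":0,"rx":0,"ry":0,"rz":-7,"gripper":0.088},{"tx":0,"ty":0,"tz":0,"rx":0,"ry":0,"rz":-7,"gripper":0.088},{"tx":0,"ty":0,"tz":0,"rx":0,"ry":0,"rz":-7,"gripper":0.088},{"tx":0,"ty":0,"tz":0,"rx":0,"ry":0,"rz":-7,"gripper":0.088},{"tx":0,"ty":0,"tz":0,"rx":0,"ry":0,"rz":-7,"gripper":0.088},{"tx":0,"ty":0,"tz":0,"rx":0,"ry":0,"rz":-7,"gripper":0.088},{"tx":0,"ty":0,"tz":0,"rx":0,"ry":0,"rz":-7,"gripper":0.088}]' >/dev/null
python3 -m jog '[{"tx":0.034,"ty":0.016,"tz":0,"rx":0,"ry":0,"rz":0,"gripper":0.088},{"tx":0.034,"ty":0.016,"tz":0,"rx":0,"ry":0,"rz":0,"gripper":0.088},{"tx":0.034,"ty":0.016,"tz":0,"rx":0,"ry":0,"rz":0,"gripper":0.088},{"tx":0.034,"ty":0.016,"tz":0,"rx":0,"ry":0,"rz":0,"gripper":0.088},{"tx":0.034,"ty":0.016,"tz":0,"rx":0,"ry":0,"rz":0,"gripper":0.088},{"tx":0.034,"ty":0.016,"tz":0,"rx":0,"ry":0,"rz":0,"gripper":0.088},{"tx":0.034,"ty":0.016,"tz":0,"rx":0,"ry":0,"rz":0,"gripper":0.088},{"tx":0.034,"ty":0.016,"tz":0,"rx":0,"ry":0,"rz":0,"gripper":0.088},{"tx":0.034,"ty":0.016,"tz":0,"rx":0,"ry":0,"rz":0,"gripper":0.088},{"tx":0.034,"ty":0.016,"tz":0,"rx":0,"ry":0,"rz":0,"gripper":0.088}]'
python3 -m jog '[{"tx":0.034,"ty":0.016,"tz":0,"rx":0,"ry":0,"rz":0,"gripper":0.088},{"tx":0.034,"ty":0.016,"tz":0,"rx":0,"ry":0,"rz":0,"gripper":0.088},{"tx":0.034,"ty":0.016,"tz":0,"rx":0,"ry":0,"rz":0,"gripper":0.088},{"tx":0.034,"ty":0.016,"tz":0,"rx":0,"ry":0,"rz":0,"gripper":0.088},{"tx":0.034,"ty":0.016,"tz":0,"rx":0,"ry":0,"rz":0,"gripper":0.088},{"tx":0.034,"ty":0.016,"tz":0,"rx":0,"ry":0,"rz":0,"gripper":0.088},{"tx":0.034,"ty":0.016,"tz":0,"rx":0,"ry":0,"rz":0,"gripper":0.088},{"tx":0.034,"ty":0.016,"tz":0,"rx":0,"ry":0,"rz":0,"gripper":0.088},{"tx":0.034,"ty":0.016,"tz":0,"rx":0,"ry":0,"rz":0,"gripper":0.088},{"tx":0.034,"ty":0.016,"tz":0,"rx":0,"ry":0,"rz":0,"gripper":0.088},{"tx":0,"ty":0,"tz":0,"rx":0,"ry":0,"rz":0,"gripper":0.088},{"tx":0,"ty":0,"tz":0,"rx":0,"ry":0,"rz":0,"gripper":0.088}]'
python3 - <<'E'
from h import *
r,t=tr();print(t,r.as_matrix().round(3).tolist())
cv2.imwrite('pics/w2.png',snapshot('wrist')[:,:,::-1]); np.save('w2.npy',np.r_[r.as_quat(),t])
E
```

```text
time: 1.9
tool_pos: [0.2832, -0.1949, 0.2388]
tool_rot: [0.0, 0.708, 0.706, 0.0]
force: [0.3, -0.3, -0.5]
grip_width: 0.0878
gripper_force: 0.0
time: 2.9
tool_pos: [0.4439, 0.1441, 0.2382]
tool_rot: [-0.0, 0.707, 0.707, -0.001]
force: [-0.1, -0.2, 0.3]
grip_width: 0.0879
gripper_force: 0.0
[0.44386573 0.14407528 0.23816343] [[-0.001, 1.0, -0.001], [1.0, 0.001, -0.0], [-0.0, -0.001, -1.0]]
```

View pics/w2.png

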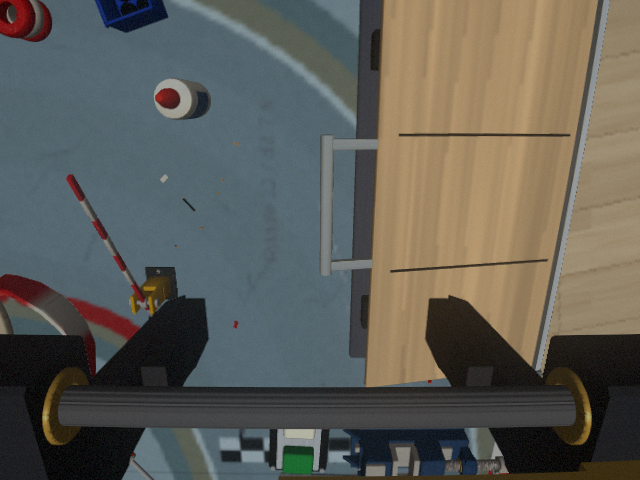

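The bar runs from (326,135) to (326,275). I'll check its length against 110 mm to get its height.

Run:
```python
from h import *
a=np.load('w2.npy');pose=(R.from_quat(a[:4]),a[4:])
for z in(.06,.065,.07,.075):
    P=px2w('wrist',[(326,134),(326,276)],z,pose);print(z,P[:,:2].round(4).tolist(),np.linalg.norm(P[0]-P[1]).round(4),P.mean(0)[:2].round(4))
```

```text
0.06 [[0.4497, 0.2046], [0.4506, 0.0869]] 0.1177 [0.4502 0.1458]
0.065 [[0.4496, 0.2049], [0.4505, 0.089]] 0.1159 [0.4501 0.147 ]
0.07 [[0.4495, 0.2052], [0.4504, 0.0911]] 0.114 [0.4499 0.1482]
0.075 [[0.4494, 0.2055], [0.4502, 0.0933]] 0.1122 [0.4498 0.1494]
```

```bash
python3 -m jog '[{"tx":0.004,"ty":0.005,"tz":0,"rx":0,"ry":0,"rz":0,"gripper":0.02},{"tx":0,"ty":0,"tz":0.023,"rx":0,"ry":0,"rz":0,"gripper":0.02},{"tx":0,"ty":0,"tz":0.023,"rx":0,"ry":0,"rz":0,"gripper":0.02},{"tx":0,"ty":0,"tz":0.023,"rx":0,"ry":0,"rz":0,"gripper":0.02},{"tx":0,"ty":0,"tz":0.023,"rx":0,"ry":0,"rz":0,"gripper":0.02},{"tx":0,"ty":0,"tz":0.023,"rx":0,"ry":0,"rz":0,"gripper":0.02},{"tx":0,"ty":0,"tz":0.023,"rx":0,"ry":0,"rz":0,"gripper":0.02},{"tx":0,"ty":0,"tz":0,"rx":0,"ry":0,"rz":0,"gripper":0.02},{"tx":0,"ty":0,"tz":0,"rx":0,"ry":0,"rz":0,"gripper":0.02}]'
python3 -m jog '[{"tx":0,"ty":0,"tz":0.01,"rx":0,"ry":0,"rz":0,"gripper":0.02},{"tx":0,"ty":0,"tz":0.01,"rx":0,"ry":0,"rz":0,"gripper":0.02},{"tx":0,"ty":0,"tz":0,"rx":0,"ry":0,"rz":0,"gripper":0.02}]'
```

```text
time: 3.7
tool_pos: [0.4489, 0.146, 0.1008]
tool_rot: [-0.0, 0.709, 0.706, -0.001]
force: [-0.2, -0.4, 0.1]
grip_width: 0.03
gripper_force: 0.0
time: 3.95
tool_pos: [0.4492, 0.1464, 0.0812]
tool_rot: [0.0, 0.708, 0.706, 0.0]
force: [-1.0, 0.4, -0.7]
grip_width: 0.0199
gripper_force: 0.0
```

```bash
python3 -m jog '[{"tx":0,"ty":0,"tz":0.008,"rx":0,"ry":0,"rz":0,"gripper":0.02},{"tx":0,"ty":0,"tz":0.008,"rx":0,"ry":0,"rz":0,"gripper":0.02},{"tx":0,"ty":0,"tz":0.008,"rx":0,"ry":0,"rz":0,"gripper":0.02},{"tx":0,"ty":0,"tz":0.007,"rx":0,"ry":0,"rz":0,"gripper":0.02},{"tx":0,"ty":0,"tz":0,"rx":0,"ry":0,"rz":0,"gripper":0.02}]'
python3 -m jog '[{"tx":0,"ty":0,"tz":0,"rx":0,"ry":0,"rz":0,"gripper":0.0},{"tx":0,"ty":0,"tz":0,"rx":0,"ry":0,"rz":0,"gripper":0.0},{"tx":0,"ty":0,"tz":0,"rx":0,"ry":0,"rz":0,"gripper":0.0},{"tx":0,"ty":0,"tz":0,"rx":0,"ry":0,"rz":0,"gripper":0.0}]'
```

```text
time: 4.37
tool_pos: [0.4484, 0.1468, 0.0485]
tool_rot: [-0.001, 0.708, 0.706, -0.001]
force: [0.7, -0.3, -0.4]
grip_width: 0.0198
gripper_force: 0.0
time: 4.7
tool_pos: [0.4511, 0.1468, 0.0501]
tool_rot: [0.002, 0.708, 0.706, 0.002]
force: [9.3, 0.6, -7.1]
grip_width: 0.007
gripper_force: 30.2
```

```bash
python3 -m jog '[{"tx":0,"ty":0,"tz":0.005,"rx":0,"ry":0,"rz":0,"gripper":0.0},{"tx":0,"ty":0,"tz":0.005,"rx":0,"ry":0,"rz":0,"gripper":0.0},{"tx":0,"ty":0,"tz":0.005,"rx":0,"ry":0,"rz":0,"gripper":0.0}]'
python3 -m jog '[{"tx":0,"ty":0,"tz":0.004,"rx":0,"ry":0,"rz":0,"gripper":0.0},{"tx":0,"ty":0,"tz":0.004,"rx":0,"ry":0,"rz":0,"gripper":0.0},{"tx":0,"ty":0,"tz":0.004,"rx":0,"ry":0,"rz":0,"gripper":0.0}]'
```

```text
time: 4.95
tool_pos: [0.4486, 0.1469, 0.0349]
tool_rot: [-0.0, 0.708, 0.706, -0.0]
force: [-3.6, 0.2, 6.0]
grip_width: 0.0069
gripper_force: 29.1
time: 5.2
tool_pos: [0.4473, 0.1469, 0.0225]
tool_rot: [-0.001, 0.708, 0.706, -0.001]
force: [-6.2, 1.3, 7.1]
grip_width: 0.0068
gripper_force: 29.1
```

```bash
for i in 1 2 3; do python3 -m jog '[{"tx":0,"ty":-0.0005,"tz":0.002,"rx":0,"ry":0,"rz":0,"gripper":0.0},{"tx":0,"ty":0,"tz":0,"rx":0,"ry":0,"rz":0,"gripper":0.0}]' | grep -E 'pos|force'; done
```

```text
tool_pos: [0.4471, 0.1469, 0.0202]
force: [-2.7, 0.3, -2.2]
gripper_force: 29.8
tool_pos: [0.4471, 0.1469, 0.0185]
force: [-4.6, -0.9, 1.0]
gripper_force: 29.5
tool_pos: [0.447, 0.1469, 0.0166]
force: [-4.7, 0.1, 0.3]
gripper_force: 29.5
```

```bash
python3 -m jog '[{"tx":0,"ty":-0.0005,"tz":0.002,"rx":0,"ry":0,"rz":0,"gripper":0.0},{"tx":0,"ty":0,"tz":0,"rx":0,"ry":0,"rz":0,"gripper":0.0}]' | grep -E 'pos|force';python3 -m jog '[{"tx":0,"ty":0,"tz":0.002,"rx":0,"ry":0,"rz":0,"gripper":0.0},{"tx":0,"ty":0,"tz":0,"rx":0,"ry":0,"rz":0,"gripper":0.0}]' | grep -E 'pos|force'
```

```text
tool_pos: [0.4469, 0.1469, 0.0147]
force: [-2.2, 0.8, 1.4]
gripper_force: 29.5
tool_pos: [0.4468, 0.1469, 0.0126]
force: [-3.4, 0.6, 1.2]
gripper_force: 29.5
```

```bash
python3 -m jog '[{"tx":0,"ty":0,"tz":0.001,"rx":0,"ry":0,"rz":0,"gripper":0.0},{"tx":0,"ty":0,"tz":0.001,"rx":0,"ry":0,"rz":0,"gripper":0.0},{"tx":0,"ty":0,"tz":0,"rx":0,"ry":0,"rz":0,"gripper":0.0}]' | grep -E 'pos|force'
```

```text
tool_pos: [0.4468, 0.1469, 0.0107]
force: [-4.8, 1.2, 2.1]
gripper_force: 29.4
```

Run:
```python
from h import *
a=snapshot('side')[:,:,::-1];cv2.imwrite('pics/s1.png',cv2.resize(a[230:390,200:400],(750,600),interpolation=cv2.INTER_CUBIC))
print(observe()['force'],observe()['grip_width'])
```

```text
[-5.44171731  0.18751588  3.26456446] 0.007001769750625525
```

View pics/s1.png

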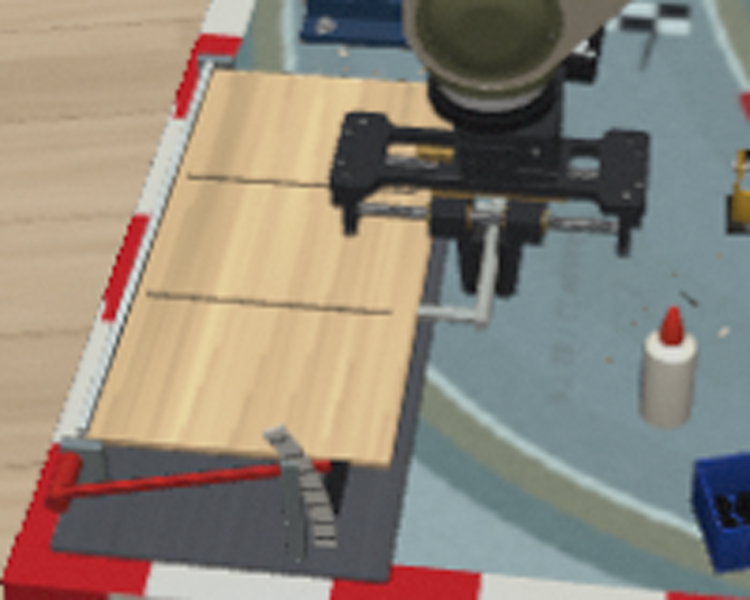

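The board's near-left corner is at (390,463) in the crop, and the bar sits high between the fingers, so it may have slipped. I'll compute the board angle.

Run:
```python
from fit import *
p=[.5732476,.14923,-.0022]
S2=lambda c:np.array([200+c[0]/3.75,230+c[1]/3.75])
for a in(0,.02,.04,.06,.08,.1):
    print(a,[((w2px('side',W(p,q,a))[0]-[200,230])*3.75).round(0).tolist() for q in(brd['nl'],brd['fl'],brd['bl'])])
print([((w2px('side',[.447,.147,z])[0]-[200,230])*3.75).round().tolist() for z in(.0107,.034,.044)])
```

```text
0 [[402.0, 458.0], [85.0, 431.0], [480.0, 321.0]]
0.02 [[402.0, 454.0], [85.0, 431.0], [480.0, 316.0]]
0.04 [[401.0, 449.0], [85.0, 430.0], [480.0, 310.0]]
0.06 [[400.0, 445.0], [84.0, 430.0], [479.0, 305.0]]
0.08 [[399.0, 440.0], [84.0, 430.0], [479.0, 300.0]]
0.1 [[398.0, 436.0], [84.0, 430.0], [478.0, 295.0]]
[[489.0, 282.0], [489.0, 255.0], [489.0, 243.0]]
```

```bash
python3 -m jog '[{"tx":0,"ty":0,"tz":0.002,"rx":0,"ry":0,"rz":0,"gripper":0.0},{"tx":0,"ty":0,"tz":0,"rx":0,"ry":0,"rz":0,"gripper":0.0}]' | grep -E 'pos|force'; python3 -m jog '[{"tx":0,"ty":0,"tz":0.002,"rx":0,"ry":0,"rz":0,"gripper":0.0},{"tx":0,"ty":0,"tz":0,"rx":0,"ry":0,"rz":0,"gripper":0.0}]' | grep -E 'pos|force'
```

```text
tool_pos: [0.4468, 0.1469, 0.0093]
force: [-7.4, 0.2, 13.2]
gripper_force: 28.6
tool_pos: [0.4468, 0.1469, 0.0081]
force: [-8.5, -1.1, 23.9]
gripper_force: 28.8
```

```bash
python3 -m jog '[{"tx":0,"ty":0,"tz":-0.003,"rx":0,"ry":0,"rz":0,"gripper":0.0},{"tx":0,"ty":0,"tz":0,"rx":0,"ry":0,"rz":0,"gripper":0.02},{"tx":0,"ty":0,"tz":0,"rx":0,"ry":0,"rz":0,"gripper":0.02},{"tx":0,"ty":0,"tz":0,"rx":0,"ry":0,"rz":0,"gripper":0.02},{"tx":0,"ty":0,"tz":-0.01,"rx":0,"ry":0,"rz":0,"gripper":0.02},{"tx":0,"ty":0,"tz":-0.02,"rx":0,"ry":0,"rz":0,"gripper":0.02},{"tx":0,"ty":0,"tz":-0.03,"rx":0,"ry":0,"rz":0,"gripper":0.02},{"tx":0,"ty":0,"tz":-0.04,"rx":0,"ry":0,"rz":0,"gripper":0.02},{"tx":0,"ty":0,"tz":-0.04,"rx":0,"ry":0,"rz":0,"gripper":0.02},{"tx":0,"ty":0,"tz":-0.04,"rx":0,"ry":0,"rz":0,"gripper":0.02},{"tx":0,"ty":0,"tz":-0.04,"rx":0,"ry":0,"rz":0,"gripper":0.02}]'
python3 -m jog '[{"tx":-0.038,"ty":0.001,"tz":0,"rx":0,"ry":0,"rz":0,"gripper":0.088},{"tx":-0.038,"ty":0.001,"tz":0,"rx":0,"ry":0,"rz":0,"gripper":0.088},{"tx":-0.038,"ty":0.001,"tz":0,"rx":0,"ry":0,"rz":0,"gripper":0.088},{"tx":-0.038,"ty":0.001,"tz":0,"rx":0,"ry":0,"rz":0,"gripper":0.088},{"tx":-0.038,"ty":0.001,"tz":0,"rx":0,"ry":0,"rz":0,"gripper":0.088},{"tx":-0.038,"ty":0.001,"tz":0,"rx":0,"ry":0,"rz":0,"gripper":0.088},{"tx":-0.038,"ty":0.001,"tz":0,"rx":0,"ry":0,"rz":0,"gripper":0.088},{"tx":-0.038,"ty":0.001,"tz":0,"rx":0,"ry":0,"rz":0,"gripper":0.088},{"tx":-0.038,"ty":0.001,"tz":0,"rx":0,"ry":0,"rz":0,"gripper":0.088},{"tx":-0.038,"ty":0.001,"tz":0,"rx":0,"ry":0,"rz":0,"gripper":0.088},{"tx":-0.038,"ty":0.001,"tz":0,"rx":0,"ry":0,"rz":0,"gripper":0.088},{"tx":-0.038,"ty":0.001,"tz":0,"rx":0,"ry":0,"rz":0,"gripper":0.088}]'
python3 -m jog '[{"tx":0,"ty":0,"tz":0,"rx":0,"ry":0,"rz":0,"gripper":0.088},{"tx":0,"ty":0,"tz":0,"rx":0,"ry":0,"rz":0,"gripper":0.088}]'
python3 - <<'E'
from h import *
r,t=tr();cv2.imwrite('pics/w3.png',snapshot('wrist')[:,:,::-1]); np.save('w3.npy',np.r_[r.as_quat(),t])
E
```

```text
time: 7.58
tool_pos: [0.4468, 0.1468, 0.2319]
tool_rot: [0.0, 0.708, 0.706, 0.0]
force: [0.6, -0.0, 0.1]
grip_width: 0.0201
gripper_force: 0.0
time: 8.58
tool_pos: [0.4575, -0.3115, 0.2296]
tool_rot: [0.0, 0.708, 0.706, -0.0]
force: [1.5, -0.1, 0.0]
grip_width: 0.0879
gripper_force: 0.0
time: 8.75
tool_pos: [0.4574, -0.3109, 0.2289]
tool_rot: [-0.0, 0.709, 0.705, 0.0]
force: [0.2, 1.5, -0.8]
grip_width: 0.088
gripper_force: 0.0
```

View pics/w3.png

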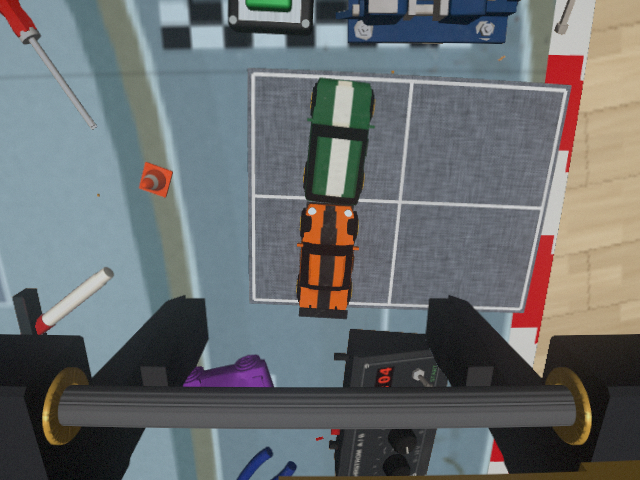

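The green car spans (343,79) to (335,203) and the orange one (331,205) to (325,318). They stand almost end to end, and the purple decoy is at (230,375), off the mat. I'll compute the grasp points.

Run:
```python
from h import *
a=np.load('w3.npy');pose=(R.from_quat(a[:4]),a[4:])
f=lambda uv,z:px2w('wrist',uv,z,pose)[:,:2].round(4)
print('mat',f([(252,72),(570,87),(523,312),(250,300)],.003).tolist())
print('green ends',f([(344,79),(334,203)],.025).tolist(),'stripe',f([(342,98),(338,180)],.04).tolist(),'sides',f([(308,140),(371,142)],.03).tolist())
print('orange ends',f([(331,206),(325,318)],.03).tolist(),'stripe',f([(329,222),(325,300)],.035).tolist(),'sides',f([(302,260),(357,262)],.03).tolist())
print('keys',f([(269,3)],.039).tolist())
```

```text
mat [[0.4022, -0.2014], [0.6766, -0.2129], [0.6664, -0.4295], [0.3891, -0.4137]]
green ends [[0.4787, -0.209], [0.4714, -0.3103]] stripe [[0.4764, -0.2238], [0.4739, -0.2877]] sides [[0.4495, -0.2563], [0.5012, -0.2581]]
orange ends [[0.4686, -0.3118], [0.4636, -0.4195]] stripe [[0.4668, -0.3246], [0.4635, -0.3983]] sides [[0.4429, -0.3611], [0.4923, -0.3633]]
keys [[0.4222, -0.1566]]
```

```bash
python3 -m jog '[{"tx":0.026,"ty":0.009,"tz":0,"rx":0,"ry":0,"rz":0,"gripper":0.088},{"tx":0.026,"ty":0.009,"tz":0,"rx":0,"ry":0,"rz":2.7,"gripper":0.088},{"tx":0,"ty":0,"tz":0.03,"rx":0,"ry":0,"rz":0,"gripper":0.088},{"tx":0,"ty":0,"tz":0.03,"rx":0,"ry":0,"rz":0,"gripper":0.088},{"tx":0,"ty":0,"tz":0.03,"rx":0,"ry":0,"rz":0,"gripper":0.088},{"tx":0,"ty":0,"tz":0.03,"rx":0,"ry":0,"rz":0,"gripper":0.088},{"tx":0,"ty":0,"tz":0.025,"rx":0,"ry":0,"rz":0,"gripper":0.088},{"tx":0,"ty":0,"tz":0,"rx":0,"ry":0,"rz":0,"gripper":0.088},{"tx":0,"ty":0,"tz":0,"rx":0,"ry":0,"rz":0,"gripper":0.088}]'
```

```text
time: 9.55
tool_pos: [0.4759, -0.2561, 0.0849]
tool_rot: [-0.001, 0.724, 0.69, -0.0]
force: [1.0, -0.3, 0.6]
grip_width: 0.0885
gripper_force: 0.0
```

```bash
python3 -m jog '[{"tx":-0.002,"ty":0,"tz":0.02,"rx":0,"ry":0,"rz":0,"gripper":0.088},{"tx":0,"ty":0,"tz":0.02,"rx":0,"ry":0,"rz":0,"gripper":0.088},{"tx":0,"ty":0,"tz":0.018,"rx":0,"ry":0,"rz":0,"gripper":0.088},{"tx":0,"ty":0,"tz":0.014,"rx":0,"ry":0,"rz":0,"gripper":0.088},{"tx":0,"ty":0,"tz":0,"rx":0,"ry":0,"rz":0,"gripper":0.088},{"tx":0,"ty":0,"tz":0,"rx":0,"ry":0,"rz":0,"gripper":0.03},{"tx":0,"ty":0,"tz":0,"rx":0,"ry":0,"rz":0,"gripper":0.03},{"tx":0,"ty":0,"tz":0,"rx":0,"ry":0,"rz":0,"gripper":0.03},{"tx":0,"ty":0,"tz":0,"rx":0,"ry":0,"rz":0,"gripper":0.03},{"tx":0,"ty":0,"tz":0,"rx":0,"ry":0,"rz":0,"gripper":0.03}]'
python3 -m jog '[{"tx":0,"ty":0,"tz":-0.01,"rx":0,"ry":0,"rz":0,"gripper":0.03},{"tx":0,"ty":0,"tz":-0.03,"rx":0,"ry":0,"rz":0,"gripper":0.03},{"tx":0,"ty":0,"tz":-0.04,"rx":0,"ry":0,"rz":0,"gripper":0.03},{"tx":0,"ty":0,"tz":-0.04,"rx":0,"ry":0,"rz":0,"gripper":0.03},{"tx":0,"ty":0,"tz":-0.03,"rx":0,"ry":0,"rz":0,"gripper":0.03},{"tx":0,"ty":0,"tz":0,"rx":0,"ry":0,"rz":0,"gripper":0.03}]'
```

```text
time: 10.38
tool_pos: [0.476, -0.2594, 0.0136]
tool_rot: [0.001, 0.724, 0.689, 0.0]
force: [0.2, -0.3, 0.1]
grip_width: 0.0567
gripper_force: 0.0
time: 10.88
tool_pos: [0.4775, -0.2606, 0.1697]
tool_rot: [0.006, 0.724, 0.689, 0.001]
force: [1.4, -0.9, 0.5]
grip_width: 0.0301
gripper_force: 0.0
```

The fingers closed slower than I allowed for and missed the car. I'll reopen, rise and look at where it stands.

```bash
python3 -m jog '[{"tx":-0.03,"ty":0,"tz":-0.03,"rx":0,"ry":0,"rz":0,"gripper":0.088},{"tx":-0.03,"ty":0,"tz":-0.03,"rx":0,"ry":0,"rz":0,"gripper":0.088},{"tx":0,"ty":0,"tz":0,"rx":0,"ry":0,"rz":0,"gripper":0.088},{"tx":0,"ty":0,"tz":0,"rx":0,"ry":0,"rz":0,"gripper":0.088}]'
python3 - <<'E'
from h import *
r,t=tr();cv2.imwrite('pics/w4.png',snapshot('wrist')[:,:,::-1]); np.save('w4.npy',np.r_[r.as_quat(),t])
E
```

```text
time: 11.22
tool_pos: [0.4727, -0.3191, 0.2225]
tool_rot: [0.001, 0.725, 0.689, 0.0]
force: [-0.3, 0.5, -1.0]
grip_width: 0.0544
gripper_force: 0.0
```

View pics/w4.png

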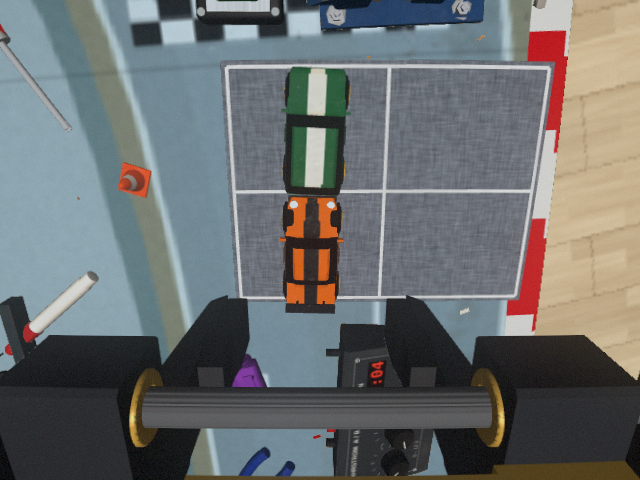

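The green car is still upright at (317,67) to (315,193), parallel to the tool's x. I'll regrasp it.

```bash
python3 - <<'E'
from h import *
a=np.load('w4.npy');pose=(R.from_quat(a[:4]),a[4:]);r,t=pose
for n,uv,z in (('ends',[(317,67),(315,194)],.025),('stripe',[(316,85),(315,170)],.04),('sides',[(284,130),(349,130)],.03),('orange',[(312,197),(311,311)],.03)):
    P=px2w('wrist',uv,z,pose);m=P.mean(0);print(n,P[:,:2].round(4).tolist(),m[:2],'tool d',r.inv().apply(m-t).round(4))
E
python3 -m jog '[{"tx":0.03,"ty":0,"tz":0.03,"rx":0,"ry":0,"rz":0,"gripper":0.088},{"tx":0.03,"ty":0,"tz":0.03,"rx":0,"ry":0,"rz":0,"gripper":0.088},{"tx":0,"ty":0,"tz":0.03,"rx":0,"ry":0,"rz":0,"gripper":0.088},{"tx":0,"ty":0,"tz":0.03,"rx":0,"ry":0,"rz":0,"gripper":0.088},{"tx":0,"ty":0,"tz":0,"rx":0,"ry":0,"rz":0,"gripper":0.088},{"tx":0,"ty":0,"tz":0,"rx":0,"ry":0,"rz":0,"gripper":0.088}]'
```

```text
ends [[0.4779, -0.2092], [0.4711, -0.3094]] [ 0.47448656 -0.25930549] tool d [ 0.0601 -0.0016  0.1974]
stripe [[0.4764, -0.2231], [0.4723, -0.287]] [ 0.47433234 -0.25505795] tool d [ 0.0643 -0.0019  0.1824]
sides [[0.4491, -0.2553], [0.501, -0.2579]] [ 0.47506256 -0.25659797] tool d [ 0.0628 -0.0011  0.1924]
orange [[0.4685, -0.3108], [0.4617, -0.417]] [ 0.46508999 -0.36389302] tool d [-0.0449 -0.0056  0.1926]
time: 11.77
tool_pos: [0.475, -0.2578, 0.1017]
tool_rot: [-0.002, 0.724, 0.69, -0.0]
force: [0.5, -0.5, 0.7]
grip_width: 0.0878
gripper_force: 0.0
```

Aligned. Descend to 0.012, then close for a full second.

```bash
python3 -m jog '[{"tx":0,"ty":0,"tz":0.03,"rx":0,"ry":0,"rz":0,"gripper":0.088},{"tx":0,"ty":0,"tz":0.03,"rx":0,"ry":0,"rz":0,"gripper":0.088},{"tx":0,"ty":0,"tz":0.015,"rx":0,"ry":0,"rz":0,"gripper":0.088},{"tx":0,"ty":0,"tz":0.015,"rx":0,"ry":0,"rz":0,"gripper":0.088},{"tx":0,"ty":0,"tz":0,"rx":0,"ry":0,"rz":0,"gripper":0.03},{"tx":0,"ty":0,"tz":0,"rx":0,"ry":0,"rz":0,"gripper":0.03},{"tx":0,"ty":0,"tz":0,"rx":0,"ry":0,"rz":0,"gripper":0.03},{"tx":0,"ty":0,"tz":0,"rx":0,"ry":0,"rz":0,"gripper":0.03},{"tx":0,"ty":0,"tz":0,"rx":0,"ry":0,"rz":0,"gripper":0.03},{"tx":0,"ty":0,"tz":0,"rx":0,"ry":0,"rz":0,"gripper":0.03},{"tx":0,"ty":0,"tz":0,"rx":0,"ry":0,"rz":0,"gripper":0.03},{"tx":0,"ty":0,"tz":0,"rx":0,"ry":0,"rz":0,"gripper":0.03}]'
python3 -m jog '[{"tx":0,"ty":0,"tz":0,"rx":0,"ry":0,"rz":0,"gripper":0.03},{"tx":0,"ty":0,"tz":0,"rx":0,"ry":0,"rz":0,"gripper":0.03}]'
```

```text
time: 12.77
tool_pos: [0.4759, -0.2594, 0.0134]
tool_rot: [0.0, 0.725, 0.689, 0.0]
force: [-1.0, 0.0, 6.9]
grip_width: 0.047
gripper_force: 29.6
time: 12.93
tool_pos: [0.4759, -0.2594, 0.0134]
tool_rot: [0.0, 0.725, 0.689, 0.0]
force: [-1.0, 0.5, 6.5]
grip_width: 0.0468
gripper_force: 29.6
```

```bash
python3 -m jog '[{"tx":0,"ty":0,"tz":-0.01,"rx":0,"ry":0,"rz":0,"gripper":0.03},{"tx":0,"ty":0,"tz":-0.025,"rx":0,"ry":0,"rz":0,"gripper":0.03},{"tx":0,"ty":0,"tz":-0.035,"rx":0,"ry":0,"rz":0,"gripper":0.03},{"tx":0,"ty":0,"tz":-0.035,"rx":0,"ry":0,"rz":0,"gripper":0.03},{"tx":0,"ty":0,"tz":-0.035,"rx":0,"ry":0,"rz":0,"gripper":0.03},{"tx":0,"ty":0,"tz":-0.025,"rx":0,"ry":0,"rz":0,"gripper":0.03}]'
python3 -m jog '[{"tx":0,"ty":0,"tz":0,"rx":0,"ry":0,"rz":-4,"gripper":0.03},{"tx":0,"ty":0,"tz":0,"rx":0,"ry":0,"rz":-7,"gripper":0.03},{"tx":0,"ty":0,"tz":0,"rx":0,"ry":0,"rz":-7,"gripper":0.03},{"tx":0,"ty":0,"tz":0,"rx":0,"ry":0,"rz":-7,"gripper":0.03},{"tx":0,"ty":0,"tz":0,"rx":0,"ry":0,"rz":-7,"gripper":0.03},{"tx":0,"ty":0,"tz":0,"rx":0,"ry":0,"rz":-7,"gripper":0.03},{"tx":0,"ty":0,"tz":0,"rx":0,"ry":0,"rz":-7,"gripper":0.03},{"tx":0,"ty":0,"tz":0,"rx":0,"ry":0,"rz":-7,"gripper":0.03}]' | grep width
python3 -m jog '[{"tx":0,"ty":0,"tz":0,"rx":0,"ry":0,"rz":-7,"gripper":0.03},{"tx":0,"ty":0,"tz":0,"rx":0,"ry":0,"rz":-7,"gripper":0.03},{"tx":0,"ty":0,"tz":0,"rx":0,"ry":0,"rz":-7,"gripper":0.03},{"tx":0,"ty":0,"tz":0,"rx":0,"ry":0,"rz":-7,"gripper":0.03},{"tx":0,"ty":0,"tz":0,"rx":0,"ry":0,"rz":-7,"gripper":0.03},{"tx":0,"ty":0,"tz":0,"rx":0,"ry":0,"rz":-5,"gripper":0.03},{"tx":0,"ty":0,"tz":0,"rx":0,"ry":0,"rz":0,"gripper":0.03}]'
python3 -m jog '[{"tx":-0.005,"ty":0.015,"tz":0,"rx":0,"ry":0,"rz":0,"gripper":0.03},{"tx":-0.01,"ty":0.035,"tz":0,"rx":0,"ry":0,"rz":0,"gripper":0.03},{"tx":-0.01,"ty":0.035,"tz":0,"rx":0,"ry":0,"rz":0,"gripper":0.03},{"tx":-0.01,"ty":0.035,"tz":0,"rx":0,"ry":0,"rz":0,"gripper":0.03},{"tx":-0.01,"ty":0.035,"tz":0,"rx":0,"ry":0,"rz":0,"gripper":0.03},{"tx":-0.01,"ty":0.035,"tz":0,"rx":0,"ry":0,"rz":0,"gripper":0.03},{"tx":-0.01,"ty":0.035,"tz":0,"rx":0,"ry":0,"rz":0,"gripper":0.03},{"tx":-0.01,"ty":0.035,"tz":0,"rx":0,"ry":0,"rz":0,"gripper":0.03},{"tx":-0.01,"ty":0.033,"tz":0,"rx":0,"ry":0,"rz":0,"gripper":0.03},{"tx":-0.004,"ty":0.015,"tz":0,"rx":0,"ry":0,"rz":0,"gripper":0.03},{"tx":0,"ty":0,"tz":0,"rx":0,"ry":0,"rz":0,"gripper":0.03}]'
```

```text
time: 13.43
tool_pos: [0.4759, -0.2593, 0.1814]
tool_rot: [0.002, 0.724, 0.689, 0.0]
force: [0.1, 0.3, -0.9]
grip_width: 0.047
gripper_force: 29.6
grip_width: 0.0468
time: 14.68
tool_pos: [0.4756, -0.2591, 0.1782]
tool_rot: [-0.0, -0.003, 1.0, 0.0]
force: [-0.9, -0.4, -2.2]
grip_width: 0.0464
gripper_force: 29.6
time: 15.6
tool_pos: [0.5641, 0.0521, 0.1779]
tool_rot: [0.0, -0.002, 1.0, 0.0]
force: [0.2, 0.1, -0.8]
grip_width: 0.0467
gripper_force: 29.6
```

```bash
python3 -m jog '[{"tx":0,"ty":-0.002,"tz":0.035,"rx":0,"ry":0,"rz":0,"gripper":0.03},{"tx":0,"ty":0,"tz":0.035,"rx":0,"ry":0,"rz":0,"gripper":0.03},{"tx":0,"ty":0,"tz":0.035,"rx":0,"ry":0,"rz":0,"gripper":0.03},{"tx":0,"ty":0,"tz":0.012,"rx":0,"ry":0,"rz":0,"gripper":0.03},{"tx":0,"ty":0,"tz":0.008,"rx":0,"ry":0,"rz":0,"gripper":0.03},{"tx":0,"ty":0,"tz":0.002,"rx":0,"ry":0,"rz":0,"gripper":0.03},{"tx":0,"ty":0,"tz":0,"rx":0,"ry":0,"rz":0,"gripper":0.03},{"tx":0,"ty":0,"tz":0,"rx":0,"ry":0,"rz":0,"gripper":0.03}]'
```

```text
time: 16.27
tool_pos: [0.5646, 0.0466, 0.052]
tool_rot: [0.001, -0.001, 1.0, -0.0]
force: [0.8, -0.2, -1.1]
grip_width: 0.0466
gripper_force: 29.6
```

```bash
python3 -m jog '[{"tx":0,"ty":0,"tz":0.0015,"rx":0,"ry":0,"rz":0,"gripper":0.03},{"tx":0,"ty":0,"tz":0.0015,"rx":0,"ry":0,"rz":0,"gripper":0.03},{"tx":0,"ty":0,"tz":0,"rx":0,"ry":0,"rz":0,"gripper":0.03}]'
```

```text
time: 16.52
tool_pos: [0.5645, 0.0469, 0.0488]
tool_rot: [0.001, -0.001, 1.0, -0.0]
force: [-0.5, -1.1, 3.9]
grip_width: 0.0465
gripper_force: 29.6
```

```bash
python3 -m jog '[{"tx":0,"ty":0,"tz":0,"rx":0,"ry":0,"rz":0,"gripper":0.088},{"tx":0,"ty":0,"tz":0,"rx":0,"ry":0,"rz":0,"gripper":0.088},{"tx":0,"ty":0,"tz":0,"rx":0,"ry":0,"rz":0,"gripper":0.088},{"tx":0,"ty":0,"tz":0,"rx":0,"ry":0,"rz":0,"gripper":0.088},{"tx":0,"ty":0,"tz":0,"rx":0,"ry":0,"rz":0,"gripper":0.088},{"tx":0,"ty":0,"tz":-0.02,"rx":0,"ry":0,"rz":0,"gripper":0.088},{"tx":0,"ty":0,"tz":-0.04,"rx":0,"ry":0,"rz":0,"gripper":0.088},{"tx":0,"ty":0,"tz":-0.04,"rx":0,"ry":0,"rz":0,"gripper":0.088},{"tx":0,"ty":0,"tz":-0.04,"rx":0,"ry":0,"rz":0,"gripper":0.088},{"tx":0,"ty":0,"tz":-0.04,"rx":0,"ry":0,"rz":0,"gripper":0.088}]' | grep width
python3 -m jog '[{"tx":0.008,"ty":-0.034,"tz":0,"rx":0,"ry":0,"rz":0,"gripper":0.088},{"tx":0.008,"ty":-0.034,"tz":0,"rx":0,"ry":0,"rz":0,"gripper":0.088},{"tx":0.008,"ty":-0.034,"tz":0,"rx":0,"ry":0,"rz":0,"gripper":0.088},{"tx":0.008,"ty":-0.034,"tz":0,"rx":0,"ry":0,"rz":0,"gripper":0.088},{"tx":0.008,"ty":-0.034,"tz":0,"rx":0,"ry":0,"rz":0,"gripper":0.088},{"tx":0.008,"ty":-0.034,"tz":0,"rx":0,"ry":0,"rz":0,"gripper":0.088},{"tx":0.008,"ty":-0.034,"tz":0,"rx":0,"ry":0,"rz":0,"gripper":0.088},{"tx":0.008,"ty":-0.034,"tz":0,"rx":0,"ry":0,"rz":0,"gripper":0.088},{"tx":0.008,"ty":-0.034,"tz":0,"rx":0,"ry":0,"rz":0,"gripper":0.088},{"tx":0.008,"ty":-0.034,"tz":0,"rx":0,"ry":0,"rz":0,"gripper":0.088},{"tx":0.008,"ty":-0.034,"tz":0,"rx":0,"ry":0,"rz":0,"gripper":0.088},{"tx":0.008,"ty":-0.034,"tz":0,"rx":0,"ry":0,"rz":0,"gripper":0.088}]' | grep pos
python3 -m jog '[{"tx":0,"ty":0,"tz":0,"rx":0,"ry":0,"rz":7,"gripper":0.088},{"tx":0,"ty":0,"tz":0,"rx":0,"ry":0,"rz":7,"gripper":0.088},{"tx":0,"ty":0,"tz":0,"rx":0,"ry":0,"rz":7,"gripper":0.088},{"tx":0,"ty":0,"tz":0,"rx":0,"ry":0,"rz":7,"gripper":0.088},{"tx":0,"ty":0,"tz":0,"rx":0,"ry":0,"rz":7,"gripper":0.088},{"tx":0,"ty":0,"tz":0,"rx":0,"ry":0,"rz":7,"gripper":0.088},{"tx":0,"ty":0,"tz":0,"rx":0,"ry":0,"rz":7,"gripper":0.088}]' | grep pos
python3 -m jog '[{"tx":0,"ty":0,"tz":0,"rx":0,"ry":0,"rz":7,"gripper":0.088},{"tx":0,"ty":0,"tz":0,"rx":0,"ry":0,"rz":7,"gripper":0.088},{"tx":0,"ty":0,"tz":0,"rx":0,"ry":0,"rz":7,"gripper":0.088},{"tx":0,"ty":0,"tz":0,"rx":0,"ry":0,"rz":7,"gripper":0.088},{"tx":0,"ty":0,"tz":0,"rx":0,"ry":0,"rz":7,"gripper":0.088},{"tx":0,"ty":0,"tz":0,"rx":0,"ry":0,"rz":7,"gripper":0.088},{"tx":0,"ty":0,"tz":0,"rx":0,"ry":0,"rz":2,"gripper":0.088},{"tx":0,"ty":0,"tz":0,"rx":0,"ry":0,"rz":0,"gripper":0.088}]'
python3 - <<'E'
from h import *
# orange blob from side+top+wrist
r,t=tr();a=snapshot('wrist');np.save('w5.npy',np.r_[r.as_quat(),t])
hsv=cv2.cvtColor(a,cv2.COLOR_RGB2HSV)
m=cv2.inRange(hsv,(3,130,90),(22,255,255))[:330]
n,l,s,c=cv2.connectedComponentsWithStats(m)
print([(s[i].tolist(),px2w('wrist',[c[i]],.035,(r,t)).round(4).tolist()) for i in range(1,n) if s[i][4]>80])
cv2.imwrite('pics/w5.png',a[:,:,::-1])
E
```

```text
grip_width: 0.088
tool_pos: [0.4682, -0.3628, 0.2277]
tool_pos: [0.4689, -0.3612, 0.2276]
time: 19.6
tool_pos: [0.4689, -0.3612, 0.2276]
tool_rot: [-0.0, 0.725, 0.689, 0.0]
force: [0.4, 0.4, -0.7]
grip_width: 0.088
gripper_force: 0.0
[([117, 113, 33, 37, 752], [[0.3233, -0.291, 0.035]]), ([281, 147, 29, 78, 650], [[0.4539, -0.3306, 0.035]]), ([319, 148, 22, 41, 596], [[0.4792, -0.3299, 0.035]]), ([294, 198, 12, 35, 398], [[0.4531, -0.3673, 0.035]]), ([320, 199, 13, 34, 400], [[0.4752, -0.3689, 0.035]]), ([287, 236, 20, 21, 370], [[0.4486, -0.3956, 0.035]]), ([319, 237, 19, 21, 378], [[0.4759, -0.3976, 0.035]])]
```

```bash
python3 -m jog '[{"tx":-0.002,"ty":-0.0045,"tz":0.03,"rx":0,"ry":0,"rz":0,"gripper":0.088},{"tx":0,"ty":0,"tz":0.04,"rx":0,"ry":0,"rz":0,"gripper":0.088},{"tx":0,"ty":0,"tz":0.04,"rx":0,"ry":0,"rz":0,"gripper":0.088},{"tx":0,"ty":0,"tz":0.03,"rx":0,"ry":0,"rz":0,"gripper":0.088},{"tx":0,"ty":0,"tz":0.025,"rx":0,"ry":0,"rz":0,"gripper":0.088},{"tx":0,"ty":0,"tz":0.02,"rx":0,"ry":0,"rz":0,"gripper":0.088},{"tx":0,"ty":0,"tz":0.018,"rx":0,"ry":0,"rz":0,"gripper":0.088},{"tx":0,"ty":0,"tz":0.012,"rx":0,"ry":0,"rz":0,"gripper":0.088},{"tx":0,"ty":0,"tz":0,"rx":0,"ry":0,"rz":0,"gripper":0.088}]'
python3 -m jog '[{"tx":0,"ty":0,"tz":0,"rx":0,"ry":0,"rz":0,"gripper":0.03},{"tx":0,"ty":0,"tz":0,"rx":0,"ry":0,"rz":0,"gripper":0.03},{"tx":0,"ty":0,"tz":0,"rx":0,"ry":0,"rz":0,"gripper":0.03},{"tx":0,"ty":0,"tz":0,"rx":0,"ry":0,"rz":0,"gripper":0.03},{"tx":0,"ty":0,"tz":0,"rx":0,"ry":0,"rz":0,"gripper":0.03},{"tx":0,"ty":0,"tz":0,"rx":0,"ry":0,"rz":0,"gripper":0.03},{"tx":0,"ty":0,"tz":0,"rx":0,"ry":0,"rz":0,"gripper":0.03},{"tx":0,"ty":0,"tz":0,"rx":0,"ry":0,"rz":0,"gripper":0.03},{"tx":0,"ty":0,"tz":0,"rx":0,"ry":0,"rz":0,"gripper":0.03},{"tx":0,"ty":0,"tz":0,"rx":0,"ry":0,"rz":0,"gripper":0.03}]'
```

```text
time: 20.4
tool_pos: [0.4635, -0.3621, 0.0103]
tool_rot: [-0.002, 0.724, 0.69, 0.0]
force: [0.4, -0.1, -0.4]
grip_width: 0.0882
gripper_force: 0.0
time: 21.23
tool_pos: [0.4645, -0.3631, 0.0131]
tool_rot: [0.0, 0.725, 0.689, 0.0]
force: [-1.1, 0.6, 4.7]
grip_width: 0.046
gripper_force: 30.0
```

```bash
python3 -m jog '[{"tx":0,"ty":0,"tz":-0.01,"rx":0,"ry":0,"rz":0,"gripper":0.03},{"tx":0,"ty":0,"tz":-0.025,"rx":0,"ry":0,"rz":0,"gripper":0.03},{"tx":0,"ty":0,"tz":-0.035,"rx":0,"ry":0,"rz":0,"gripper":0.03},{"tx":0,"ty":0,"tz":-0.035,"rx":0,"ry":0,"rz":0,"gripper":0.03},{"tx":0,"ty":0,"tz":-0.035,"rx":0,"ry":0,"rz":0,"gripper":0.03},{"tx":0,"ty":0,"tz":-0.025,"rx":0,"ry":0,"rz":0,"gripper":0.03}]' | grep width
python3 -m jog '[{"tx":0,"ty":0,"tz":0,"rx":0,"ry":0,"rz":-4,"gripper":0.03},{"tx":0,"ty":0,"tz":0,"rx":0,"ry":0,"rz":-7,"gripper":0.03},{"tx":0,"ty":0,"tz":0,"rx":0,"ry":0,"rz":-7,"gripper":0.03},{"tx":0,"ty":0,"tz":0,"rx":0,"ry":0,"rz":-7,"gripper":0.03},{"tx":0,"ty":0,"tz":0,"rx":0,"ry":0,"rz":-7,"gripper":0.03},{"tx":0,"ty":0,"tz":0,"rx":0,"ry":0,"rz":-7,"gripper":0.03},{"tx":0,"ty":0,"tz":0,"rx":0,"ry":0,"rz":-7,"gripper":0.03},{"tx":0,"ty":0,"tz":0,"rx":0,"ry":0,"rz":-7,"gripper":0.03}]' | grep width
python3 -m jog '[{"tx":0,"ty":0,"tz":0,"rx":0,"ry":0,"rz":-7,"gripper":0.03},{"tx":0,"ty":0,"tz":0,"rx":0,"ry":0,"rz":-7,"gripper":0.03},{"tx":0,"ty":0,"tz":0,"rx":0,"ry":0,"rz":-7,"gripper":0.03},{"tx":0,"ty":0,"tz":0,"rx":0,"ry":0,"rz":-7,"gripper":0.03},{"tx":0,"ty":0,"tz":0,"rx":0,"ry":0,"rz":-7,"gripper":0.03},{"tx":0,"ty":0,"tz":0,"rx":0,"ry":0,"rz":-5,"gripper":0.03},{"tx":0,"ty":0,"tz":0,"rx":0,"ry":0,"rz":0,"gripper":0.03}]' | grep -E "pos|rot"
python3 -m jog '[{"tx":-0.003,"ty":0.018,"tz":0,"rx":0,"ry":0,"rz":0,"gripper":0.03},{"tx":-0.006,"ty":0.035,"tz":0,"rx":0,"ry":0,"rz":0,"gripper":0.03},{"tx":-0.006,"ty":0.035,"tz":0,"rx":0,"ry":0,"rz":0,"gripper":0.03},{"tx":-0.006,"ty":0.035,"tz":0,"rx":0,"ry":0,"rz":0,"gripper":0.03},{"tx":-0.006,"ty":0.035,"tz":0,"rx":0,"ry":0,"rz":0,"gripper":0.03},{"tx":-0.006,"ty":0.035,"tz":0,"rx":0,"ry":0,"rz":0,"gripper":0.03},{"tx":-0.006,"ty":0.035,"tz":0,"rx":0,"ry":0,"rz":0,"gripper":0.03},{"tx":-0.006,"ty":0.035,"tz":0,"rx":0,"ry":0,"rz":0,"gripper":0.03},{"tx":-0.006,"ty":0.035,"tz":0,"rx":0,"ry":0,"rz":0,"gripper":0.03}]' | grep pos
python3 -m jog '[{"tx":-0.006,"ty":0.035,"tz":0,"rx":0,"ry":0,"rz":0,"gripper":0.03},{"tx":-0.006,"ty":0.035,"tz":0,"rx":0,"ry":0,"rz":0,"gripper":0.03},{"tx":-0.006,"ty":0.035,"tz":0,"rx":0,"ry":0,"rz":0,"gripper":0.03},{"tx":-0.006,"ty":0.035,"tz":0,"rx":0,"ry":0,"rz":0,"gripper":0.03},{"tx":-0.006,"ty":0.035,"tz":0,"rx":0,"ry":0,"rz":0,"gripper":0.03},{"tx":-0.006,"ty":0.035,"tz":0,"rx":0,"ry":0,"rz":0,"gripper":0.03},{"tx":-0.006,"ty":0.035,"tz":0,"rx":0,"ry":0,"rz":0,"gripper":0.03},{"tx":-0.006,"ty":0.035,"tz":0,"rx":0,"ry":0,"rz":0,"gripper":0.03},{"tx":-0.003,"ty":0.022,"tz":0,"rx":0,"ry":0,"rz":0,"gripper":0.03},{"tx":0,"ty":0,"tz":0,"rx":0,"ry":0,"rz":0,"gripper":0.03}]'
```

```text
grip_width: 0.0465
grip_width: 0.0465
tool_pos: [0.4642, -0.3628, 0.1779]
tool_rot: [-0.0, -0.003, 1.0, 0.0]
tool_pos: [0.5144, -0.0631, 0.178]
time: 24.57
tool_pos: [0.5645, 0.2411, 0.1775]
tool_rot: [-0.0, -0.002, 1.0, 0.0]
force: [0.1, -0.7, -1.0]
grip_width: 0.0464
gripper_force: 30.0
```

```bash
python3 -m jog '[{"tx":0,"ty":-0.003,"tz":0.035,"rx":0,"ry":0,"rz":0,"gripper":0.03},{"tx":0,"ty":0,"tz":0.035,"rx":0,"ry":0,"rz":0,"gripper":0.03},{"tx":0,"ty":0,"tz":0.035,"rx":0,"ry":0,"rz":0,"gripper":0.03},{"tx":0,"ty":0,"tz":0.012,"rx":0,"ry":0,"rz":0,"gripper":0.03},{"tx":0,"ty":0,"tz":0.008,"rx":0,"ry":0,"rz":0,"gripper":0.03},{"tx":0,"ty":0,"tz":0.0015,"rx":0,"ry":0,"rz":0,"gripper":0.03},{"tx":0,"ty":0,"tz":0.0015,"rx":0,"ry":0,"rz":0,"gripper":0.03},{"tx":0,"ty":0,"tz":0,"rx":0,"ry":0,"rz":0,"gripper":0.03}]'
```

```text
time: 25.23
tool_pos: [0.5656, 0.2341, 0.051]
tool_rot: [0.001, -0.001, 1.0, 0.0]
force: [0.1, -0.6, -2.0]
grip_width: 0.0461
gripper_force: 30.0
```

```bash
python3 -m jog '[{"tx":0,"ty":0,"tz":0.0025,"rx":0,"ry":0,"rz":0,"gripper":0.03},{"tx":0,"ty":0,"tz":0,"rx":0,"ry":0,"rz":0,"gripper":0.088},{"tx":0,"ty":0,"tz":0,"rx":0,"ry":0,"rz":0,"gripper":0.088},{"tx":0,"ty":0,"tz":0,"rx":0,"ry":0,"rz":0,"gripper":0.088},{"tx":0,"ty":0,"tz":0,"rx":0,"ry":0,"rz":0,"gripper":0.088},{"tx":0,"ty":0,"tz":0,"rx":0,"ry":0,"rz":0,"gripper":0.088},{"tx":0,"ty":0,"tz":-0.02,"rx":0,"ry":0,"rz":0,"gripper":0.088},{"tx":0,"ty":0,"tz":-0.04,"rx":0,"ry":0,"rz":0,"gripper":0.088},{"tx":0,"ty":0,"tz":-0.04,"rx":0,"ry":0,"rz":0,"gripper":0.088},{"tx":0,"ty":0,"tz":-0.04,"rx":0,"ry":0,"rz":0,"gripper":0.088}]'
python3 -m jog '[{"tx":0,"ty":0,"tz":0,"rx":0,"ry":0,"rz":7,"gripper":0},{"tx":0,"ty":0,"tz":0,"rx":0,"ry":0,"rz":7,"gripper":0},{"tx":0,"ty":0,"tz":0,"rx":0,"ry":0,"rz":7,"gripper":0},{"tx":0,"ty":0,"tz":0,"rx":0,"ry":0,"rz":7,"gripper":0},{"tx":0,"ty":0,"tz":0,"rx":0,"ry":0,"rz":7,"gripper":0},{"tx":0,"ty":0,"tz":0,"rx":0,"ry":0,"rz":7,"gripper":0}]' | grep pos
python3 -m jog '[{"tx":0,"ty":0,"tz":0,"rx":0,"ry":0,"rz":7,"gripper":0},{"tx":0,"ty":0,"tz":0,"rx":0,"ry":0,"rz":7,"gripper":0},{"tx":0,"ty":0,"tz":0,"rx":0,"ry":0,"rz":7,"gripper":0},{"tx":0,"ty":0,"tz":0,"rx":0,"ry":0,"rz":7,"gripper":0},{"tx":0,"ty":0,"tz":0,"rx":0,"ry":0,"rz":7,"gripper":0},{"tx":0,"ty":0,"tz":0,"rx":0,"ry":0,"rz":7,"gripper":0},{"tx":0,"ty":0,"tz":0,"rx":0,"ry":0,"rz":6,"gripper":0}]' | grep rot
python3 -m jog '[{"tx":-0.032,"ty":-0.012,"tz":0,"rx":0,"ry":0,"rz":0,"gripper":0},{"tx":-0.032,"ty":-0.012,"tz":0,"rx":0,"ry":0,"rz":0,"gripper":0},{"tx":-0.032,"ty":-0.012,"tz":0,"rx":0,"ry":0,"rz":0,"gripper":0},{"tx":-0.032,"ty":-0.012,"tz":0,"rx":0,"ry":0,"rz":0,"gripper":0},{"tx":-0.032,"ty":-0.012,"tz":0,"rx":0,"ry":0,"rz":0,"gripper":0},{"tx":-0.032,"ty":-0.012,"tz":0,"rx":0,"ry":0,"rz":0,"gripper":0},{"tx":-0.032,"ty":-0.012,"tz":0,"rx":0,"ry":0,"rz":0,"gripper":0},{"tx":-0.032,"ty":-0.012,"tz":0,"rx":0,"ry":0,"rz":0,"gripper":0},{"tx":-0.032,"ty":-0.012,"tz":0,"rx":0,"ry":0,"rz":0,"gripper":0},{"tx":-0.032,"ty":-0.012,"tz":0,"rx":0,"ry":0,"rz":0,"gripper":0},{"tx":-0.032,"ty":-0.012,"tz":0,"rx":0,"ry":0,"rz":0,"gripper":0},{"tx":-0.029,"ty":-0.012,"tz":0,"rx":0,"ry":0,"rz":0,"gripper":0}]' | grep pos
python3 -m jog '[{"tx":0,"ty":0,"tz":0,"rx":0,"ry":0,"rz":0,"gripper":0},{"tx":0,"ty":0,"tz":0,"rx":0,"ry":0,"rz":0,"gripper":0}]'
python3 - <<'E'
from h import *
r,t=tr();a=snapshot('wrist');np.save('w6.npy',np.r_[r.as_quat(),t])
b=snapshot('side');cv2.imwrite('pics/s6.png',b[:,:,::-1])
cv2.imwrite('pics/w6.png',np.vstack([cv2.resize(a[:,:,::-1],(533,400))[:300],cv2.resize(b[200:390,180:520,::-1],(533,298))]))
hsv=cv2.cvtColor(a,cv2.COLOR_RGB2HSV);m=cv2.inRange(hsv,(45,120,60),(80,255,255))
n,l,s,c=cv2.connectedComponentsWithStats(m)
print(t,[(s[i].tolist(),px2w('wrist',[c[i]],.039,(r,t)).round(4).tolist()) for i in range(1,n) if s[i][4]>200])
E
```

```text
time: 26.07
tool_pos: [0.5645, 0.2341, 0.1889]
tool_rot: [-0.0, -0.001, 1.0, -0.0]
force: [0.5, 0.2, -0.7]
grip_width: 0.088
gripper_force: 0.0
tool_pos: [0.5648, 0.2342, 0.1873]
tool_rot: [-0.0, 0.708, 0.706, -0.0]
tool_pos: [0.421, -0.1488, 0.1875]
time: 28.32
tool_pos: [0.4215, -0.1481, 0.1874]
tool_rot: [0.0, 0.707, 0.707, 0.0]
force: [-0.2, 0.8, 0.3]
grip_width: 0.0001
gripper_force: 0.0
[ 0.42150616 -0.14810639  0.18737374] [([296, 196, 46, 39, 1580], [[0.4215, -0.1444, 0.039]])]
```

View pics/w6.png

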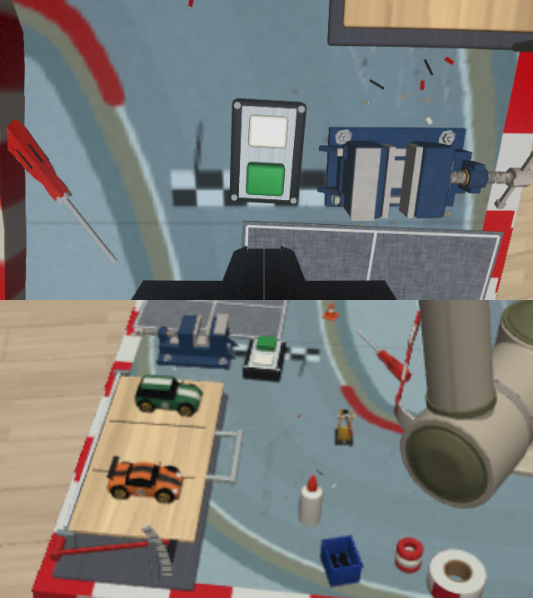

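Cars are well placed on the board: green on the right, orange on the left. I'll turn the gripper body away from the vise before pressing the green key at (0.4215, -0.1444).

```bash
python3 -m jog '[{"tx":0,"ty":0,"tz":0,"rx":0,"ry":0,"rz":-7,"gripper":0},{"tx":0,"ty":0,"tz":0,"rx":0,"ry":0,"rz":-7,"gripper":0},{"tx":0,"ty":0,"tz":0,"rx":0,"ry":0,"rz":-7,"gripper":0},{"tx":0,"ty":0,"tz":0,"rx":0,"ry":0,"rz":-7,"gripper":0},{"tx":0,"ty":0,"tz":0,"rx":0,"ry":0,"rz":-7,"gripper":0},{"tx":0,"ty":0,"tz":0,"rx":0,"ry":0,"rz":-7,"gripper":0},{"tx":0,"ty":0,"tz":0,"rx":0,"ry":0,"rz":-7,"gripper":0}]' | grep pos
python3 -m jog '[{"tx":0,"ty":0,"tz":0,"rx":0,"ry":0,"rz":-7,"gripper":0},{"tx":0,"ty":0,"tz":0,"rx":0,"ry":0,"rz":-7,"gripper":0},{"tx":0,"ty":0,"tz":0,"rx":0,"ry":0,"rz":-7,"gripper":0},{"tx":0,"ty":0,"tz":0,"rx":0,"ry":0,"rz":-7,"gripper":0},{"tx":0,"ty":0,"tz":0,"rx":0,"ry":0,"rz":-7,"gripper":0},{"tx":0,"ty":0,"tz":0,"rx":0,"ry":0,"rz":-6,"gripper":0},{"tx":0,"ty":0.0035,"tz":0,"rx":0,"ry":0,"rz":0,"gripper":0},{"tx":0,"ty":0,"tz":0.035,"rx":0,"ry":0,"rz":0,"gripper":0},{"tx":0,"ty":0,"tz":0.035,"rx":0,"ry":0,"rz":0,"gripper":0},{"tx":0,"ty":0,"tz":0.035,"rx":0,"ry":0,"rz":0,"gripper":0},{"tx":0,"ty":0,"tz":0.03,"rx":0,"ry":0,"rz":0,"gripper":0},{"tx":0,"ty":0,"tz":0,"rx":0,"ry":0,"rz":0,"gripper":0}]'
```

```text
tool_pos: [0.4223, -0.1457, 0.1873]
time: 30.0
tool_pos: [0.4201, -0.1413, 0.0484]
tool_rot: [-0.004, -0.0, 1.0, 0.002]
force: [-0.8, 0.6, -0.4]
grip_width: 0.0007
gripper_force: 0.0
```

```bash
python3 -m jog '[{"tx":-0.001,"ty":-0.003,"tz":0.004,"rx":0,"ry":0,"rz":0,"gripper":0},{"tx":0,"ty":0,"tz":0.004,"rx":0,"ry":0,"rz":0,"gripper":0},{"tx":0,"ty":0,"tz":0.003,"rx":0,"ry":0,"rz":0,"gripper":0},{"tx":0,"ty":0,"tz":0.003,"rx":0,"ry":0,"rz":0,"gripper":0},{"tx":0,"ty":0,"tz":0,"rx":0,"ry":0,"rz":0,"gripper":0}]'
python3 -m jog '[{"tx":0,"ty":0,"tz":0.002,"rx":0,"ry":0,"rz":0,"gripper":0},{"tx":0,"ty":0,"tz":0.002,"rx":0,"ry":0,"rz":0,"gripper":0},{"tx":0,"ty":0,"tz":0,"rx":0,"ry":0,"rz":0,"gripper":0}]'
```

```text
time: 30.42
tool_pos: [0.4233, -0.1468, 0.0388]
tool_rot: [0.001, -0.001, 1.0, -0.0]
force: [-0.7, -0.0, 0.0]
grip_width: 0.0001
gripper_force: 0.0
time: 30.67
tool_pos: [0.4231, -0.1468, 0.0343]
tool_rot: [0.0, -0.001, 1.0, -0.0]
force: [-0.1, -0.3, 0.7]
grip_width: 0.0005
gripper_force: 0.4
```

```bash
python3 -m jog '[{"tx":0,"ty":0,"tz":0.002,"rx":0,"ry":0,"rz":0,"gripper":0},{"tx":0,"ty":0,"tz":0.002,"rx":0,"ry":0,"rz":0,"gripper":0},{"tx":0,"ty":0,"tz":0,"rx":0,"ry":0,"rz":0,"gripper":0}]' | grep -E "pos|^force"
python3 -m jog '[{"tx":0,"ty":0,"tz":0.002,"rx":0,"ry":0,"rz":0,"gripper":0},{"tx":0,"ty":0,"tz":0,"rx":0,"ry":0,"rz":0,"gripper":0}]' | grep -E "pos|^force"
```

```text
tool_pos: [0.4232, -0.1468, 0.0313]
force: [-2.4, 2.4, 19.9]
tool_pos: [0.4232, -0.1468, 0.0311]
force: [-8.1, 4.8, 47.9]
```

```bash
python3 -m jog '[{"tx":0,"ty":0,"tz":-0.01,"rx":0,"ry":0,"rz":0,"gripper":0},{"tx":0,"ty":0,"tz":-0.03,"rx":0,"ry":0,"rz":0,"gripper":0.02},{"tx":0,"ty":0,"tz":-0.04,"rx":0,"ry":0,"rz":0,"gripper":0.02},{"tx":0,"ty":0,"tz":-0.04,"rx":0,"ry":0,"rz":0,"gripper":0.02},{"tx":0,"ty":0,"tz":-0.04,"rx":0,"ry":0,"rz":0,"gripper":0.02},{"tx":0,"ty":0,"tz":0,"rx":0,"ry":0,"rz":7,"gripper":0.02},{"tx":0,"ty":0,"tz":0,"rx":0,"ry":0,"rz":7,"gripper":0.02},{"tx":0,"ty":0,"tz":0,"rx":0,"ry":0,"rz":7,"gripper":0.02},{"tx":0,"ty":0,"tz":0,"rx":0,"ry":0,"rz":7,"gripper":0.02},{"tx":0,"ty":0,"tz":0,"rx":0,"ry":0,"rz":7,"gripper":0.02},{"tx":0,"ty":0,"tz":0,"rx":0,"ry":0,"rz":7,"gripper":0.02},{"tx":0,"ty":0,"tz":0,"rx":0,"ry":0,"rz":7,"gripper":0.02}]' | grep pos
python3 -m jog '[{"tx":0,"ty":0,"tz":0,"rx":0,"ry":0,"rz":7,"gripper":0.02},{"tx":0,"ty":0,"tz":0,"rx":0,"ry":0,"rz":7,"gripper":0.02},{"tx":0,"ty":0,"tz":0,"rx":0,"ry":0,"rz":7,"gripper":0.02},{"tx":0,"ty":0,"tz":0,"rx":0,"ry":0,"rz":7,"gripper":0.02},{"tx":0,"ty":0,"tz":0,"rx":0,"ry":0,"rz":7,"gripper":0.02},{"tx":0,"ty":0,"tz":0,"rx":0,"ry":0,"rz":6,"gripper":0.02}]' | grep rot
python3 -m jog '[{"tx":0.033,"ty":0.0025,"tz":0,"rx":0,"ry":0,"rz":0,"gripper":0.02},{"tx":0.033,"ty":0.0025,"tz":0,"rx":0,"ry":0,"rz":0,"gripper":0.02},{"tx":0.033,"ty":0.0025,"tz":0,"rx":0,"ry":0,"rz":0,"gripper":0.02},{"tx":0.033,"ty":0.0025,"tz":0,"rx":0,"ry":0,"rz":0,"gripper":0.02},{"tx":0.033,"ty":0.0025,"tz":0,"rx":0,"ry":0,"rz":0,"gripper":0.02},{"tx":0.033,"ty":0.0025,"tz":0,"rx":0,"ry":0,"rz":0,"gripper":0.02},{"tx":0.033,"ty":0.0025,"tz":0,"rx":0,"ry":0,"rz":0,"gripper":0.02},{"tx":0.033,"ty":0.0025,"tz":0,"rx":0,"ry":0,"rz":0,"gripper":0.02},{"tx":0.031,"ty":0.0025,"tz":0,"rx":0,"ry":0,"rz":0,"gripper":0.02},{"tx":0,"ty":0,"tz":0,"rx":0,"ry":0,"rz":0,"gripper":0.02},{"tx":0,"ty":0,"tz":0,"rx":0,"ry":0,"rz":0,"gripper":0.02}]'
python3 - <<'E'
from h import *
r,t=tr();a=snapshot('wrist');np.save('w7.npy',np.r_[r.as_quat(),t])
cv2.imwrite('pics/w7.png',a[:,:,::-1])
E
```

```text
tool_pos: [0.4225, -0.1464, 0.1878]
tool_rot: [-0.001, 0.708, 0.706, -0.0]
time: 33.5
tool_pos: [0.4441, 0.1494, 0.1877]
tool_rot: [-0.0, 0.705, 0.709, -0.001]
force: [-0.3, -0.7, -0.3]
grip_width: 0.0196
gripper_force: 0.0
```

View pics/w7.png

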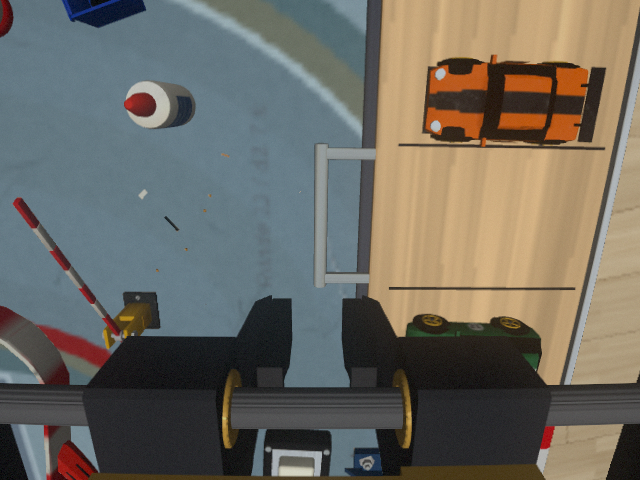

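Bar at (322,215), centred under the fingers within 3 mm. Cars are in place. Descend and pinch.

```bash
python3 -m jog '[{"tx":-0.002,"ty":0.0025,"tz":0.03,"rx":0,"ry":0,"rz":0,"gripper":0.02},{"tx":0,"ty":0,"tz":0.035,"rx":0,"ry":0,"rz":0,"gripper":0.02},{"tx":0,"ty":0,"tz":0.035,"rx":0,"ry":0,"rz":0,"gripper":0.02},{"tx":0,"ty":0,"tz":0.02,"rx":0,"ry":0,"rz":0,"gripper":0.02},{"tx":0,"ty":0,"tz":0.01,"rx":0,"ry":0,"rz":0,"gripper":0.02},{"tx":0,"ty":0,"tz":0,"rx":0,"ry":0,"rz":0,"gripper":0.02}]' | grep -E "pos|^force"
python3 -m jog '[{"tx":0,"ty":0,"tz":0.01,"rx":0,"ry":0,"rz":0,"gripper":0.02},{"tx":0,"ty":0,"tz":0.01,"rx":0,"ry":0,"rz":0,"gripper":0.02},{"tx":0,"ty":0,"tz":0.01,"rx":0,"ry":0,"rz":0,"gripper":0.02},{"tx":0,"ty":0,"tz":0.01,"rx":0,"ry":0,"rz":0,"gripper":0.02},{"tx":0,"ty":0,"tz":0,"rx":0,"ry":0,"rz":0,"gripper":0.02},{"tx":0,"ty":0,"tz":0,"rx":0,"ry":0,"rz":0,"gripper":0.02}]'
```

```text
tool_pos: [0.446, 0.1449, 0.0562]
force: [-0.2, -0.2, 0.2]
time: 34.55
tool_pos: [0.4474, 0.1457, 0.0188]
tool_rot: [0.0, 0.707, 0.708, 0.0]
force: [-0.2, 0.2, 0.3]
grip_width: 0.0199
gripper_force: 0.0
```

```bash
python3 -m jog '[{"tx":0,"ty":0,"tz":0.003,"rx":0,"ry":0,"rz":0,"gripper":0.02},{"tx":0,"ty":0,"tz":0,"rx":0,"ry":0,"rz":0,"gripper":0},{"tx":0,"ty":0,"tz":0,"rx":0,"ry":0,"rz":0,"gripper":0},{"tx":0,"ty":0,"tz":0,"rx":0,"ry":0,"rz":0,"gripper":0},{"tx":0,"ty":0,"tz":0,"rx":0,"ry":0,"rz":0,"gripper":0},{"tx":0,"ty":0,"tz":0,"rx":0,"ry":0,"rz":0,"gripper":0}]'
```

```text
time: 35.05
tool_pos: [0.4467, 0.1463, 0.0154]
tool_rot: [-0.0, 0.706, 0.708, -0.0]
force: [-3.6, -2.8, 3.5]
grip_width: 0.0085
gripper_force: 29.1
```

```bash
python3 -m jog '[{"tx":0,"ty":0.0002,"tz":-0.0055,"rx":0,"ry":0,"rz":0,"gripper":0},{"tx":0,"ty":0.0003,"tz":-0.0055,"rx":0,"ry":0,"rz":0,"gripper":0},{"tx":0,"ty":0.0005,"tz":-0.0055,"rx":0,"ry":0,"rz":0,"gripper":0},{"tx":0,"ty":0.0006,"tz":-0.0055,"rx":0,"ry":0,"rz":0,"gripper":0},{"tx":0,"ty":0.0007,"tz":-0.0055,"rx":0,"ry":0,"rz":0,"gripper":0}]' | grep -E "pos|^force|width"
python3 -m jog '[{"tx":0,"ty":0.0009,"tz":-0.0055,"rx":0,"ry":0,"rz":0,"gripper":0},{"tx":0,"ty":0.001,"tz":-0.0055,"rx":0,"ry":0,"rz":0,"gripper":0},{"tx":0,"ty":0.0012,"tz":-0.0055,"rx":0,"ry":0,"rz":0,"gripper":0},{"tx":0,"ty":0.0014,"tz":-0.0055,"rx":0,"ry":0,"rz":0,"gripper":0},{"tx":0,"ty":0.0014,"tz":-0.0055,"rx":0,"ry":0,"rz":0,"gripper":0},{"tx":0,"ty":0,"tz":0,"rx":0,"ry":0,"rz":0,"gripper":0},{"tx":0,"ty":0,"tz":0,"rx":0,"ry":0,"rz":0,"gripper":0}]' | grep -E "pos|^force|width"
python3 - <<'E'
from h import *
b=snapshot('side');cv2.imwrite('pics/s8.png',b[:,:,::-1])
cv2.imwrite('pics/s8c.png',cv2.resize(b[325:375,210:300,::-1],(800,444),interpolation=cv2.INTER_CUBIC))
E
```

```text
tool_pos: [0.449, 0.1463, 0.0431]
force: [-1.7, -3.2, -8.8]
grip_width: 0.0084
tool_pos: [0.4556, 0.1464, 0.0715]
force: [-5.7, -4.6, 2.5]
grip_width: 0.0084
```

View pics/s8c.png

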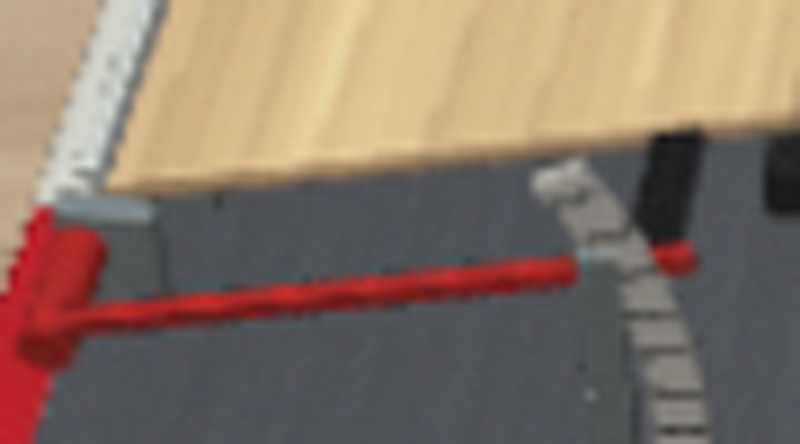

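The arm runs from the hub (60,323) to its tip (690,258), nearly parallel to the board's edge, (110,190) to (640,140). I'll compare the slopes numerically.

Run:
```python
from fit import *
b=cv2.imread('pics/s8.png').astype(float)
p=[.5738,.1482,-.0022]
red=np.clip(b[:,:,2]-np.maximum(b[:,:,1],b[:,:,0])-30,0,None)
cs=[c for c in range(222,275)]
vr=[(red[340:368,c]*np.arange(340,368)).sum()/red[340:368,c].sum() for c in cs]
kr=np.polyfit(cs,vr,1);print('arm',kr,np.std(np.polyval(kr,cs)-vr))
# board edge: R channel drop
cb=range(226,272);vb=[]
for c in cb:
    col=b[332:352,c,2]; hi,lo=col[:4].mean(),60; 
    g=b[330:352,c,2]-b[330:352,c,0]; h=g[:4].mean()/2
    i=np.where(g<h)[0][0];vb.append(330+i-1+(g[i-1]-h)/(g[i-1]-g[i]))
kb=np.polyfit(cb,vb,1);print('board',kb,np.std(np.polyval(kb,cb)-vb))
def ln(P1,P2,a):
    q=[w2px('side',W(p,P,a))[0] for P in(P1,P2)]
    s=(q[1][1]-q[0][1])/(q[1][0]-q[0][0]);return s,q[0][1]+s*(250-q[0][0])
print('meas at 250: arm',np.polyval(kr,250),'board',np.polyval(kb,250))
for a in np.arange(.22,.34,.01):
    print(round(a,3),'board lower',np.round(ln((-.02,.17,0),(-.13,.17,0),a),4),'arm',np.round(ln((-.02,.21,0),(-.13,.21,0),a),4))
```

```text
arm [-9.92702918e-02  3.81997423e+02] 0.127971386255329
board [-6.94359334e-02  3.61054110e+02] 1.9719355421931075
meas at 250: arm 357.1798500818943 board 343.6951269812619
0.22 board lower [-6.850000e-02  3.447944e+02] arm [-6.120000e-02  3.592447e+02]
0.23 board lower [-7.610000e-02  3.445693e+02] arm [-6.860000e-02  3.589878e+02]
0.24 board lower [-8.370000e-02  3.443426e+02] arm [-7.610000e-02  3.587289e+02]
0.25 board lower [-9.150000e-02  3.441141e+02] arm [-8.360000e-02  3.584679e+02]
0.26 board lower [-9.920000e-02  3.438838e+02] arm [-9.120000e-02  3.582049e+02]
0.27 board lower [-1.071000e-01  3.436517e+02] arm [-9.890000e-02  3.579397e+02]
0.28 board lower [-1.150000e-01  3.434175e+02] arm [-1.066000e-01  3.576722e+02]
0.29 board lower [-1.230000e-01  3.431814e+02] arm [-1.144000e-01  3.574023e+02]
0.3 board lower [-1.310000e-01  3.429432e+02] arm [-1.223000e-01  3.571301e+02]
0.31 board lower [-1.392000e-01  3.427027e+02] arm [-1.302000e-01  3.568552e+02]
0.32 board lower [-1.474000e-01  3.424601e+02] arm [-1.383000e-01  3.565778e+02]
0.33 board lower [-1.557000e-01  3.422151e+02] arm [-1.463000e-01  3.562977e+02]
0.34 board lower [-1.640000e-01  3.419677e+02] arm [-1.545000e-01  3.560147e+02]
```

```bash
cat > edge.py <<'E'
import sys;from fit import *
from scipy.stats import theilslopes
b=cv2.imread(sys.argv[1]).astype(float);p=[.5738,.1482,-.0022];cb=np.arange(226,270);vb=[]
g=cv2.GaussianBlur(b[:,:,2]-b[:,:,0],(3,3),0)
for c in cb:
    lo,hi=g[336:354,c].min(),np.median(g[325:335,c]);d=np.diff(g[334:356,c]);i=d.argmin();w=-np.clip(d,None,0);w[[j for j in range(len(w)) if abs(j-i)>2]]=0
    vb.append(334.5+(w*np.arange(len(w))).sum()/w.sum())
s,i0,_,_=theilslopes(vb,cb);print('slope',s,'v250',s*250+i0,np.median(abs(s*cb+i0-vb)))
def sl(a,z):
    q=[w2px('side',W(p,(x,.17,z),a))[0] for x in(-.02,-.13)];return (q[1][1]-q[0][1])/(q[1][0]-q[0][0])
A=np.linspace(0,.4,81)
for z in(0,.008):print('board angle',np.interp(-s,[-sl(a,z) for a in A],A))
E
python3 edge.py pics/s8.png; python3 edge.py pics/s6.png
```

```text
slope -0.10405042771968151 v250 344.15198593946957 0.1431750450139475
board angle 0.2661334474914836
board angle 0.2643279384721272
slope 0.08636067260082522 v250 349.7739153216294 0.10659649000848503
board angle 0.002969710913173235
board angle 0.002260235982182857
```

Board 0.265 against index 0.270 by the same method (home reads 0.003), so raise the bar about 1.1 mm more.

```bash
python3 -m jog '[{"tx":0,"ty":0.0003,"tz":-0.0012,"rx":0,"ry":0,"rz":0,"gripper":0},{"tx":0,"ty":0,"tz":0,"rx":0,"ry":0,"rz":0,"gripper":0},{"tx":0,"ty":0,"tz":0,"rx":0,"ry":0,"rz":0,"gripper":0}]' | grep -E "pos|^force|width"
python3 - <<'E'
from h import *
cv2.imwrite('pics/s9.png',snapshot('side')[:,:,::-1])
E
python3 edge.py pics/s9.png
```

```text
tool_pos: [0.4558, 0.1464, 0.0722]
force: [-2.9, -3.9, -2.6]
grip_width: 0.0083
slope -0.10675825421052526 v250 344.03909192279406 0.1011340138079504
board angle 0.2695766244127389
board angle 0.26775478595261176
```

```bash
python3 -m jog '[{"tx":0,"ty":0,"tz":-0.0005,"rx":0,"ry":0,"rz":0,"gripper":0},{"tx":0,"ty":0,"tz":0,"rx":0,"ry":0,"rz":0,"gripper":0},{"tx":0,"ty":0,"tz":0,"rx":0,"ry":0,"rz":0,"gripper":0.02},{"tx":0,"ty":0,"tz":0,"rx":0,"ry":0,"rz":0,"gripper":0.02},{"tx":0,"ty":0,"tz":0,"rx":0,"ry":0,"rz":0,"gripper":0.02},{"tx":0,"ty":0,"tz":0,"rx":0,"ry":0,"rz":0,"gripper":0.02}]' | grep -E "pos|^force|width"
python3 -m jog '[{"tx":0,"ty":0,"tz":-0.005,"rx":0,"ry":0,"rz":0,"gripper":0.02},{"tx":0,"ty":0,"tz":-0.01,"rx":0,"ry":0,"rz":0,"gripper":0.02},{"tx":0,"ty":0,"tz":-0.02,"rx":0,"ry":0,"rz":0,"gripper":0.02},{"tx":0,"ty":0,"tz":-0.03,"rx":0,"ry":0,"rz":0,"gripper":0.02},{"tx":0,"ty":0,"tz":-0.03,"rx":0,"ry":0,"rz":0,"gripper":0.02},{"tx":0,"ty":0,"tz":0,"rx":0,"ry":0,"rz":0,"gripper":0.02}]' | grep -E "time|pos|^force"
python3 - <<'E'
from h import *
cv2.imwrite('pics/s10.png',snapshot('side')[:,:,::-1])
E
python3 edge.py pics/s10.png
```

```text
tool_pos: [0.4564, 0.1467, 0.0726]
force: [1.6, 0.6, -0.7]
grip_width: 0.0199
time: 37.4
tool_pos: [0.4578, 0.1468, 0.1723]
force: [0.2, 0.1, 0.9]
slope -0.10463588883442015 v250 344.01101151555537 0.09886855832013453
board angle 0.266877899252103
board angle 0.26507104456505814
```

```bash
python3 -m jog '[{"tx":0,"ty":0,"tz":0,"rx":0,"ry":0,"rz":0,"gripper":0.02},{"tx":0,"ty":0,"tz":0,"rx":0,"ry":0,"rz":0,"gripper":0.02},{"tx":0,"ty":0,"tz":0,"rx":0,"ry":0,"rz":0,"gripper":0.02},{"tx":0,"ty":0,"tz":0,"rx":0,"ry":0,"rz":0,"gripper":0.02},{"tx":0,"ty":0,"tz":0,"rx":0,"ry":0,"rz":0,"gripper":0.02},{"tx":0,"ty":0,"tz":0,"rx":0,"ry":0,"rz":0,"gripper":0.02},{"tx":0,"ty":0,"tz":0,"rx":0,"ry":0,"rz":0,"gripper":0.02},{"tx":0,"ty":0,"tz":0,"rx":0,"ry":0,"rz":0,"gripper":0.02},{"tx":0,"ty":0,"tz":0,"rx":0,"ry":0,"rz":0,"gripper":0.02},{"tx":0,"ty":0,"tz":0,"rx":0,"ry":0,"rz":0,"gripper":0.02},{"tx":0,"ty":0,"tz":0,"rx":0,"ry":0,"rz":0,"gripper":0.02},{"tx":0,"ty":0,"tz":0,"rx":0,"ry":0,"rz":0,"gripper":0.02}]' | grep time
python3 - <<'E'
from h import *
b=np.mean([snapshot('side').astype(float) for _ in range(12)],0)
cv2.imwrite('pics/s11.png',b[:,:,::-1])
a=cv2.resize(b[225:385,205:345,::-1].astype(np.uint8),(525,600),interpolation=cv2.INTER_CUBIC);cv2.imwrite('pics/s11c.png',a)
red=np.clip(b[:,:,0]-np.maximum(b[:,:,1],b[:,:,2])-30,0,None)
cs=np.arange(222,275);vr=[(red[340:368,c]*np.arange(340,368)).sum()/red[340:368,c].sum() for c in cs]
k=np.polyfit(cs,vr,1);print('arm slope',k[0],np.polyval(k,250))
E
python3 edge.py pics/s11.png
```

```text
time: 38.45
arm slope -0.09964117989167963 357.17589961045144
slope -0.10465253003443087 v250 344.02342071463164 0.11280594097573271
board angle 0.2668990596167026
board angle 0.2650920874437774[ WARN:0@3.244] global loadsave.cpp:1063 imwrite_ Unsupported depth image for selected encoder is fallbacked to CV_8U.
```

View pics/s11c.png

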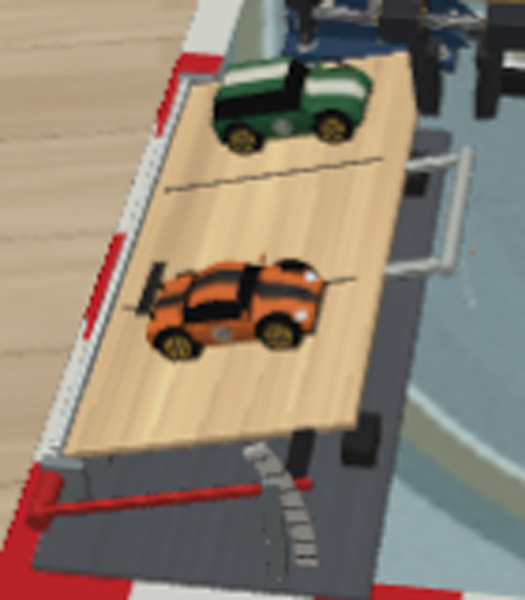

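The board holds level with the arm (pointer at the arm's tip) and both cars stand in place. I'll wait another second, then pinch again and lower.

```bash
python3 -m jog '[{"tx":0,"ty":0,"tz":0,"rx":0,"ry":0,"rz":0,"gripper":0.02},{"tx":0,"ty":0,"tz":0,"rx":0,"ry":0,"rz":0,"gripper":0.02},{"tx":0,"ty":0,"tz":0,"rx":0,"ry":0,"rz":0,"gripper":0.02},{"tx":0,"ty":0,"tz":0,"rx":0,"ry":0,"rz":0,"gripper":0.02},{"tx":0,"ty":0,"tz":0,"rx":0,"ry":0,"rz":0,"gripper":0.02},{"tx":0,"ty":0,"tz":0,"rx":0,"ry":0,"rz":0,"gripper":0.02},{"tx":0,"ty":0,"tz":0,"rx":0,"ry":0,"rz":0,"gripper":0.02},{"tx":0,"ty":0,"tz":0,"rx":0,"ry":0,"rz":0,"gripper":0.02},{"tx":0,"ty":0,"tz":0,"rx":0,"ry":0,"rz":0,"gripper":0.02},{"tx":0,"ty":0,"tz":0,"rx":0,"ry":0,"rz":0,"gripper":0.02},{"tx":0,"ty":0,"tz":0,"rx":0,"ry":0,"rz":0,"gripper":0.02},{"tx":0,"ty":0,"tz":0,"rx":0,"ry":0,"rz":0,"gripper":0.02}]' | grep time
python3 - <<'E'
from h import *
b=cv2.imread('pics/s11.png').astype(float);c=snapshot('side')[:,:,::-1].astype(float)
print(abs(b-c)[225:345,205:345].mean((0,1)),abs(b-c)[225:345,205:345].max())
E
python3 -m jog '[{"tx":0,"ty":-0.001,"tz":0.03,"rx":0,"ry":0,"rz":0,"gripper":0.02},{"tx":0,"ty":0,"tz":0.03,"rx":0,"ry":0,"rz":0,"gripper":0.02},{"tx":0,"ty":0,"tz":0.015,"rx":0,"ry":0,"rz":0,"gripper":0.02},{"tx":0,"ty":0,"tz":0.012,"rx":0,"ry":0,"rz":0,"gripper":0.02},{"tx":0,"ty":0,"tz":0.01,"rx":0,"ry":0,"rz":0,"gripper":0.02},{"tx":0,"ty":0,"tz":0,"rx":0,"ry":0,"rz":0,"gripper":0.02},{"tx":0,"ty":0,"tz":0,"rx":0,"ry":0,"rz":0,"gripper":0},{"tx":0,"ty":0,"tz":0,"rx":0,"ry":0,"rz":0,"gripper":0},{"tx":0,"ty":0,"tz":0,"rx":0,"ry":0,"rz":0,"gripper":0},{"tx":0,"ty":0,"tz":0,"rx":0,"ry":0,"rz":0,"gripper":0},{"tx":0,"ty":0,"tz":0,"rx":0,"ry":0,"rz":0,"gripper":0}]'
```

```text
time: 40.05
[0.80607143 0.78452381 0.73619048] 11.0
time: 41.02
tool_pos: [0.4558, 0.1465, 0.0707]
tool_rot: [0.001, 0.706, 0.708, 0.001]
force: [5.4, -0.2, -4.9]
grip_width: 0.0075
gripper_force: 29.9
```

```bash
python3 -m jog '[{"tx":0,"ty":-0.0014,"tz":0.0055,"rx":0,"ry":0,"rz":0,"gripper":0},{"tx":0,"ty":-0.0014,"tz":0.0055,"rx":0,"ry":0,"rz":0,"gripper":0},{"tx":0,"ty":-0.0012,"tz":0.0055,"rx":0,"ry":0,"rz":0,"gripper":0},{"tx":0,"ty":-0.001,"tz":0.0055,"rx":0,"ry":0,"rz":0,"gripper":0},{"tx":0,"ty":-0.0009,"tz":0.0055,"rx":0,"ry":0,"rz":0,"gripper":0},{"tx":0,"ty":-0.0007,"tz":0.0055,"rx":0,"ry":0,"rz":0,"gripper":0},{"tx":0,"ty":-0.0006,"tz":0.0055,"rx":0,"ry":0,"rz":0,"gripper":0},{"tx":0,"ty":-0.0005,"tz":0.0055,"rx":0,"ry":0,"rz":0,"gripper":0},{"tx":0,"ty":-0.0003,"tz":0.0055,"rx":0,"ry":0,"rz":0,"gripper":0},{"tx":0,"ty":-0.0003,"tz":0.003,"rx":0,"ry":0,"rz":0,"gripper":0},{"tx":0,"ty":0,"tz":0,"rx":0,"ry":0,"rz":0,"gripper":0}]' | grep -E "pos|^force|width"
python3 -m jog '[{"tx":0,"ty":0,"tz":0.002,"rx":0,"ry":0,"rz":0,"gripper":0},{"tx":0,"ty":0,"tz":0,"rx":0,"ry":0,"rz":0,"gripper":0}]' | grep -E "pos|^force|width"
python3 -m jog '[{"tx":0,"ty":0,"tz":0.002,"rx":0,"ry":0,"rz":0,"gripper":0},{"tx":0,"ty":0,"tz":0,"rx":0,"ry":0,"rz":0,"gripper":0}]' | grep -E "pos|^force|width"
```

```text
tool_pos: [0.4468, 0.1465, 0.0166]
force: [8.2, 1.9, -6.9]
grip_width: 0.0078
tool_pos: [0.4468, 0.1465, 0.015]
force: [7.0, 1.4, -1.5]
grip_width: 0.0073
tool_pos: [0.4467, 0.1465, 0.013]
force: [6.6, 2.0, 0.1]
grip_width: 0.0075
```

```bash
python3 -m jog '[{"tx":0,"ty":0,"tz":0.002,"rx":0,"ry":0,"rz":0,"gripper":0},{"tx":0,"ty":0,"tz":0,"rx":0,"ry":0,"rz":0,"gripper":0}]' | grep -E "pos|^force|width"
python3 -m jog '[{"tx":0,"ty":0,"tz":0.002,"rx":0,"ry":0,"rz":0,"gripper":0},{"tx":0,"ty":0,"tz":0,"rx":0,"ry":0,"rz":0,"gripper":0}]' | grep -E "pos|^force|width"
```

```text
tool_pos: [0.4467, 0.1465, 0.0111]
force: [5.5, 1.7, 1.9]
grip_width: 0.0072
tool_pos: [0.4467, 0.1465, 0.0102]
force: [2.2, 0.2, 17.6]
grip_width: 0.007
```

```bash
python3 -m jog '[{"tx":0,"ty":0,"tz":0.001,"rx":0,"ry":0,"rz":0,"gripper":0},{"tx":0,"ty":0,"tz":-0.002,"rx":0,"ry":0,"rz":0,"gripper":0},{"tx":0,"ty":0,"tz":0,"rx":0,"ry":0,"rz":0,"gripper":0.02},{"tx":0,"ty":0,"tz":0,"rx":0,"ry":0,"rz":0,"gripper":0.02},{"tx":0,"ty":0,"tz":0,"rx":0,"ry":0,"rz":0,"gripper":0.02},{"tx":0,"ty":0,"tz":-0.02,"rx":0,"ry":0,"rz":0,"gripper":0.02},{"tx":0,"ty":0,"tz":-0.04,"rx":0,"ry":0,"rz":0,"gripper":0.02},{"tx":0,"ty":0,"tz":-0.04,"rx":0,"ry":0,"rz":0,"gripper":0.02},{"tx":0,"ty":0,"tz":-0.04,"rx":0,"ry":0,"rz":0,"gripper":0.02},{"tx":0,"ty":0,"tz":-0.04,"rx":0,"ry":0,"rz":0,"gripper":0.088},{"tx":0,"ty":0,"tz":0,"rx":0,"ry":0,"rz":0,"gripper":0.088}]' | grep -E "time|pos|^force|width"
cat > cars.py <<'E'
from h import *
# colour centroids of the cars in the side view, intersected at mid height
def blob(n,lo,hi,z,amin,pose=None,img=None):
    a=snapshot(n) if img is None else img
    m=cv2.inRange(cv2.cvtColor(a,cv2.COLOR_RGB2HSV),lo,hi);m=cv2.morphologyEx(m,cv2.MORPH_CLOSE,np.ones((7,7)))
    k,l,s,c=cv2.connectedComponentsWithStats(m)
    return [(s[i][4],c[i].round(1).tolist(),px2w(n,[c[i]],z,pose)[0,:2].round(4).tolist()) for i in range(1,k) if s[i][4]>amin]
G=((40,90,30),(85,255,255));O=((4,150,100),(18,255,255))
E
python3 - <<'E'
from cars import *
old=cv2.imread('pics/s6.png')[:,:,::-1].copy();new=snapshot('side');cv2.imwrite('pics/s12.png',new[:,:,::-1])
for im in(old,new): print('G',blob('side',*G,.065,60,None,im),'O',blob('side',*O,.06,60,None,im))
E
python3 edge.py pics/s12.png
```

```text
time: 43.52
tool_pos: [0.4481, 0.1467, 0.1965]
force: [0.2, 0.1, 0.5]
grip_width: 0.031
G [(np.int32(97), [349.5, 227.1], [0.4205, -0.0971]), (np.int32(609), [287.0, 259.1], [0.563, 0.0531])] O [(np.int32(710), [272.2, 313.7], [0.5656, 0.2379])]
G [(np.int32(613), [286.9, 259.1], [0.5633, 0.0534])] O [(np.int32(719), [272.5, 313.7], [0.565, 0.2378])]
slope 0.08648633043063592 v250 349.7938231075025 0.10378079918464778
board angle 0.002785457099424144
board angle 0.0020767965643954064
```

Board is home and the cars are unmoved. Now fetch orange.

```bash
python3 -m jog '[{"tx":0,"ty":0,"tz":0,"rx":0,"ry":0,"rz":-7,"gripper":0.088},{"tx":0,"ty":0,"tz":0,"rx":0,"ry":0,"rz":-7,"gripper":0.088},{"tx":0,"ty":0,"tz":0,"rx":0,"ry":0,"rz":-7,"gripper":0.088},{"tx":0,"ty":0,"tz":0,"rx":0,"ry":0,"rz":-7,"gripper":0.088},{"tx":0,"ty":0,"tz":0,"rx":0,"ry":0,"rz":-7,"gripper":0.088},{"tx":0,"ty":0,"tz":0,"rx":0,"ry":0,"rz":-7,"gripper":0.088},{"tx":0,"ty":0,"tz":0,"rx":0,"ry":0,"rz":-7,"gripper":0.088}]' | grep pos
python3 -m jog '[{"tx":0,"ty":0,"tz":0,"rx":0,"ry":0,"rz":-7,"gripper":0.088},{"tx":0,"ty":0,"tz":0,"rx":0,"ry":0,"rz":-7,"gripper":0.088},{"tx":0,"ty":0,"tz":0,"rx":0,"ry":0,"rz":-7,"gripper":0.088},{"tx":0,"ty":0,"tz":0,"rx":0,"ry":0,"rz":-7,"gripper":0.088},{"tx":0,"ty":0,"tz":0,"rx":0,"ry":0,"rz":-7,"gripper":0.088},{"tx":0,"ty":0,"tz":0,"rx":0,"ry":0,"rz":-6,"gripper":0.088},{"tx":-0.029,"ty":0.022,"tz":0,"rx":0,"ry":0,"rz":0,"gripper":0.088},{"tx":-0.029,"ty":0.022,"tz":0,"rx":0,"ry":0,"rz":0,"gripper":0.088},{"tx":-0.029,"ty":0.022,"tz":0,"rx":0,"ry":0,"rz":0,"gripper":0.088},{"tx":-0.029,"ty":0.022,"tz":0,"rx":0,"ry":0,"rz":0,"gripper":0.088},{"tx":0,"ty":0,"tz":0,"rx":0,"ry":0,"rz":0,"gripper":0.088},{"tx":0,"ty":0,"tz":0,"rx":0,"ry":0,"rz":0,"gripper":0.088}]'
```

```text
tool_pos: [0.4452, 0.1463, 0.1883]
time: 45.15
tool_pos: [0.5617, 0.2352, 0.1871]
tool_rot: [-0.003, -0.002, 1.0, -0.001]
force: [-0.2, -0.9, -1.0]
grip_width: 0.0878
gripper_force: 0.0
```

```bash
python3 -m jog '[{"tx":-0.003,"ty":-0.001,"tz":0.035,"rx":0,"ry":0,"rz":0,"gripper":0.088},{"tx":0,"ty":0,"tz":0.035,"rx":0,"ry":0,"rz":0,"gripper":0.088},{"tx":0,"ty":0,"tz":0.035,"rx":0,"ry":0,"rz":0,"gripper":0.088},{"tx":0,"ty":0,"tz":0.02,"rx":0,"ry":0,"rz":0,"gripper":0.088},{"tx":0,"ty":0,"tz":0.0125,"rx":0,"ry":0,"rz":0,"gripper":0.088},{"tx":0,"ty":0,"tz":0,"rx":0,"ry":0,"rz":0,"gripper":0.088}]' | grep -E "pos|^force"
python3 -m jog '[{"tx":0,"ty":0,"tz":0,"rx":0,"ry":0,"rz":0,"gripper":0.03},{"tx":0,"ty":0,"tz":0,"rx":0,"ry":0,"rz":0,"gripper":0.03},{"tx":0,"ty":0,"tz":0,"rx":0,"ry":0,"rz":0,"gripper":0.03},{"tx":0,"ty":0,"tz":0,"rx":0,"ry":0,"rz":0,"gripper":0.03},{"tx":0,"ty":0,"tz":0,"rx":0,"ry":0,"rz":0,"gripper":0.03},{"tx":0,"ty":0,"tz":0,"rx":0,"ry":0,"rz":0,"gripper":0.03},{"tx":0,"ty":0,"tz":0,"rx":0,"ry":0,"rz":0,"gripper":0.03},{"tx":0,"ty":0,"tz":0,"rx":0,"ry":0,"rz":0,"gripper":0.03},{"tx":0,"ty":0,"tz":0,"rx":0,"ry":0,"rz":0,"gripper":0.03},{"tx":0,"ty":0,"tz":0,"rx":0,"ry":0,"rz":0,"gripper":0.03}]'
```

```text
tool_pos: [0.5621, 0.2325, 0.0493]
force: [0.0, -0.4, -0.2]
time: 46.48
tool_pos: [0.5652, 0.2338, 0.0533]
tool_rot: [0.0, -0.001, 1.0, 0.0]
force: [-1.1, 0.1, 4.5]
grip_width: 0.0463
gripper_force: 30.0
```

```bash
python3 -m jog '[{"tx":0,"ty":0,"tz":-0.01,"rx":0,"ry":0,"rz":0,"gripper":0.03},{"tx":0,"ty":0,"tz":-0.025,"rx":0,"ry":0,"rz":0,"gripper":0.03},{"tx":0,"ty":0,"tz":-0.035,"rx":0,"ry":0,"rz":0,"gripper":0.03},{"tx":0,"ty":0,"tz":-0.035,"rx":0,"ry":0,"rz":0,"gripper":0.03},{"tx":0,"ty":0,"tz":-0.025,"rx":0,"ry":0,"rz":0,"gripper":0.03},{"tx":0,"ty":0,"tz":0,"rx":0,"ry":0,"rz":0,"gripper":0.03}]' | grep -E "pos|width"
python3 -m jog '[{"tx":-0.001,"ty":-0.017,"tz":0,"rx":0,"ry":0,"rz":0,"gripper":0.03},{"tx":-0.002,"ty":-0.034,"tz":0,"rx":0,"ry":0,"rz":0,"gripper":0.03},{"tx":-0.002,"ty":-0.034,"tz":0,"rx":0,"ry":0,"rz":0,"gripper":0.03},{"tx":-0.002,"ty":-0.034,"tz":0,"rx":0,"ry":0,"rz":0,"gripper":0.03},{"tx":-0.002,"ty":-0.034,"tz":0,"rx":0,"ry":0,"rz":0,"gripper":0.03},{"tx":-0.002,"ty":-0.034,"tz":0,"rx":0,"ry":0,"rz":0,"gripper":0.03},{"tx":-0.002,"ty":-0.034,"tz":0,"rx":0,"ry":0,"rz":0,"gripper":0.03},{"tx":-0.002,"ty":-0.034,"tz":0,"rx":0,"ry":0,"rz":0,"gripper":0.03},{"tx":-0.002,"ty":-0.034,"tz":0,"rx":0,"ry":0,"rz":0,"gripper":0.03}]' | grep -E "pos|width"
python3 -m jog '[{"tx":-0.002,"ty":-0.034,"tz":0,"rx":0,"ry":0,"rz":0,"gripper":0.03},{"tx":-0.002,"ty":-0.034,"tz":0,"rx":0,"ry":0,"rz":0,"gripper":0.03},{"tx":-0.002,"ty":-0.034,"tz":0,"rx":0,"ry":0,"rz":0,"gripper":0.03},{"tx":-0.003,"ty":-0.034,"tz":0,"rx":0,"ry":0,"rz":0,"gripper":0.03},{"tx":-0.003,"ty":-0.034,"tz":0,"rx":0,"ry":0,"rz":0,"gripper":0.03},{"tx":-0.003,"ty":-0.034,"tz":0,"rx":0,"ry":0,"rz":0,"gripper":0.03},{"tx":-0.003,"ty":-0.034,"tz":0,"rx":0,"ry":0,"rz":0,"gripper":0.03},{"tx":0,"ty":-0.017,"tz":0,"rx":0,"ry":0,"rz":0,"gripper":0.03},{"tx":0,"ty":0,"tz":0,"rx":0,"ry":0,"rz":0,"gripper":0.03},{"tx":0,"ty":0,"tz":0,"rx":0,"ry":0,"rz":0,"gripper":0.03}]'
```

```text
tool_pos: [0.5668, 0.2342, 0.189]
grip_width: 0.0465
tool_pos: [0.5822, -0.0568, 0.1821]
grip_width: 0.0464
time: 48.57
tool_pos: [0.6009, -0.3105, 0.1816]
tool_rot: [-0.001, -0.001, 1.0, 0.001]
force: [-0.3, 0.8, -0.9]
grip_width: 0.0463
gripper_force: 30.0
```

```bash
python3 -m jog '[{"tx":0,"ty":0,"tz":0.03,"rx":0,"ry":0,"rz":0,"gripper":0.03},{"tx":0,"ty":0,"tz":0.035,"rx":0,"ry":0,"rz":0,"gripper":0.03},{"tx":0,"ty":0,"tz":0.035,"rx":0,"ry":0,"rz":0,"gripper":0.03},{"tx":0,"ty":0,"tz":0.025,"rx":0,"ry":0,"rz":0,"gripper":0.03},{"tx":0,"ty":0,"tz":0.015,"rx":0,"ry":0,"rz":0,"gripper":0.03},{"tx":0,"ty":0,"tz":0.01,"rx":0,"ry":0,"rz":0,"gripper":0.03},{"tx":0,"ty":0,"tz":0.008,"rx":0,"ry":0,"rz":0,"gripper":0.03},{"tx":0,"ty":0,"tz":0,"rx":0,"ry":0,"rz":0,"gripper":0.03},{"tx":0,"ty":0,"tz":0,"rx":0,"ry":0,"rz":0,"gripper":0.03}]' | grep -E "pos|^force"
python3 -m jog '[{"tx":0,"ty":0,"tz":0.0015,"rx":0,"ry":0,"rz":0,"gripper":0.03},{"tx":0,"ty":0,"tz":0.001,"rx":0,"ry":0,"rz":0,"gripper":0.03},{"tx":0,"ty":0,"tz":0,"rx":0,"ry":0,"rz":0,"gripper":0.03}]' | grep -E "pos|^force"
```

```text
tool_pos: [0.6018, -0.3099, 0.0257]
force: [0.6, 0.2, -0.3]
tool_pos: [0.6016, -0.3103, 0.023]
force: [0.6, -0.7, -0.7]
```

```bash
python3 -m jog '[{"tx":0,"ty":0,"tz":0.002,"rx":0,"ry":0,"rz":0,"gripper":0.03},{"tx":0,"ty":0,"tz":0.0015,"rx":0,"ry":0,"rz":0,"gripper":0.03},{"tx":0,"ty":0,"tz":0,"rx":0,"ry":0,"rz":0,"gripper":0.03}]' | grep -E "pos|^force"
```

```text
tool_pos: [0.6013, -0.3101, 0.0186]
force: [0.8, -0.2, -0.9]
```

```bash
python3 -m jog '[{"tx":0,"ty":0,"tz":0.001,"rx":0,"ry":0,"rz":0,"gripper":0.03},{"tx":0,"ty":0,"tz":0,"rx":0,"ry":0,"rz":0,"gripper":0.03}]' | grep -E "pos|^force"
python3 -m jog '[{"tx":0,"ty":0,"tz":0.001,"rx":0,"ry":0,"rz":0,"gripper":0.03},{"tx":0,"ty":0,"tz":0,"rx":0,"ry":0,"rz":0,"gripper":0.03}]' | grep -E "pos|^force"
```

```text
tool_pos: [0.6015, -0.3102, 0.0182]
force: [-1.1, 0.8, -0.1]
tool_pos: [0.6015, -0.3102, 0.0181]
force: [-3.0, 2.5, 6.9]
```

```bash
python3 -m jog '[{"tx":0,"ty":0,"tz":0,"rx":0,"ry":0,"rz":0,"gripper":0.088},{"tx":0,"ty":0,"tz":0,"rx":0,"ry":0,"rz":0,"gripper":0.088},{"tx":0,"ty":0,"tz":0,"rx":0,"ry":0,"rz":0,"gripper":0.088},{"tx":0,"ty":0,"tz":0,"rx":0,"ry":0,"rz":0,"gripper":0.088},{"tx":0,"ty":0,"tz":0,"rx":0,"ry":0,"rz":0,"gripper":0.088},{"tx":0,"ty":0,"tz":-0.02,"rx":0,"ry":0,"rz":0,"gripper":0.088},{"tx":0,"ty":0,"tz":-0.035,"rx":0,"ry":0,"rz":0,"gripper":0.088},{"tx":0,"ty":0,"tz":-0.04,"rx":0,"ry":0,"rz":0,"gripper":0.088},{"tx":0,"ty":0,"tz":-0.04,"rx":0,"ry":0,"rz":0,"gripper":0.088},{"tx":0,"ty":0,"tz":-0.035,"rx":0,"ry":0,"rz":0,"gripper":0.088},{"tx":0,"ty":0,"tz":0,"rx":0,"ry":0,"rz":0,"gripper":0.088}]' | grep -E "pos|width"
python3 -m jog '[{"tx":0.0037,"ty":0.0357,"tz":0,"rx":0,"ry":0,"rz":0,"gripper":0.088},{"tx":0.0037,"ty":0.0357,"tz":0,"rx":0,"ry":0,"rz":0,"gripper":0.088},{"tx":0.0037,"ty":0.0357,"tz":0,"rx":0,"ry":0,"rz":0,"gripper":0.088},{"tx":0.0037,"ty":0.0357,"tz":0,"rx":0,"ry":0,"rz":0,"gripper":0.088},{"tx":0.0037,"ty":0.0357,"tz":0,"rx":0,"ry":0,"rz":0,"gripper":0.088},{"tx":0.0037,"ty":0.0357,"tz":0,"rx":0,"ry":0,"rz":0,"gripper":0.088},{"tx":0.0037,"ty":0.0357,"tz":0,"rx":0,"ry":0,"rz":0,"gripper":0.088},{"tx":0.0037,"ty":0.0357,"tz":0,"rx":0,"ry":0,"rz":0,"gripper":0.088},{"tx":0.0037,"ty":0.0357,"tz":0,"rx":0,"ry":0,"rz":0,"gripper":0.088},{"tx":0.0037,"ty":0.0357,"tz":0,"rx":0,"ry":0,"rz":0,"gripper":0.088},{"tx":0,"ty":0,"tz":0,"rx":0,"ry":0,"rz":0,"gripper":0.088},{"tx":0,"ty":0,"tz":0,"rx":0,"ry":0,"rz":0,"gripper":0.088}]' | grep -E "time|pos"
python3 - <<'E'
from cars import *
a=snapshot('side');print('G',blob('side',*G,.065,60,None,a),'O',blob('side',*O,.025,60,None,a))
E
```

```text
tool_pos: [0.6033, -0.3115, 0.1953]
grip_width: 0.0879
time: 52.07
tool_pos: [0.5633, 0.0481, 0.1869]
G [(np.int32(63), [349.6, 228.2], [0.4198, -0.0922]), (np.int32(607), [287.1, 259.1], [0.5629, 0.0533])] O [(np.int32(140), [301.4, 195.0], [0.5799, -0.3043])]
```

```bash
python3 -m jog '[{"tx":-0.001,"ty":-0.001,"tz":0.035,"rx":0,"ry":0,"rz":0,"gripper":0.088},{"tx":0,"ty":0,"tz":0.035,"rx":0,"ry":0,"rz":0,"gripper":0.088},{"tx":0,"ty":0,"tz":0.035,"rx":0,"ry":0,"rz":0,"gripper":0.088},{"tx":0,"ty":0,"tz":0.02,"rx":0,"ry":0,"rz":0,"gripper":0.088},{"tx":0,"ty":0,"tz":0.0125,"rx":0,"ry":0,"rz":0,"gripper":0.088},{"tx":0,"ty":0,"tz":0,"rx":0,"ry":0,"rz":0,"gripper":0.088}]' | grep -E "pos|^force"
python3 -m jog '[{"tx":0,"ty":0,"tz":0,"rx":0,"ry":0,"rz":0,"gripper":0.03},{"tx":0,"ty":0,"tz":0,"rx":0,"ry":0,"rz":0,"gripper":0.03},{"tx":0,"ty":0,"tz":0,"rx":0,"ry":0,"rz":0,"gripper":0.03},{"tx":0,"ty":0,"tz":0,"rx":0,"ry":0,"rz":0,"gripper":0.03},{"tx":0,"ty":0,"tz":0,"rx":0,"ry":0,"rz":0,"gripper":0.03},{"tx":0,"ty":0,"tz":0,"rx":0,"ry":0,"rz":0,"gripper":0.03},{"tx":0,"ty":0,"tz":0,"rx":0,"ry":0,"rz":0,"gripper":0.03},{"tx":0,"ty":0,"tz":0,"rx":0,"ry":0,"rz":0,"gripper":0.03},{"tx":0,"ty":0,"tz":0,"rx":0,"ry":0,"rz":0,"gripper":0.03},{"tx":0,"ty":0,"tz":0,"rx":0,"ry":0,"rz":0,"gripper":0.03}]'
```

```text
tool_pos: [0.5635, 0.0442, 0.0466]
force: [-0.5, -0.3, -0.5]
time: 53.45
tool_pos: [0.5647, 0.0458, 0.0498]
tool_rot: [0.0, -0.001, 1.0, -0.0]
force: [-0.3, 0.0, 4.9]
grip_width: 0.0464
gripper_force: 29.7
```

```bash
python3 -m jog '[{"tx":0,"ty":0,"tz":-0.01,"rx":0,"ry":0,"rz":0,"gripper":0.03},{"tx":0,"ty":0,"tz":-0.025,"rx":0,"ry":0,"rz":0,"gripper":0.03},{"tx":0,"ty":0,"tz":-0.035,"rx":0,"ry":0,"rz":0,"gripper":0.03},{"tx":0,"ty":0,"tz":-0.035,"rx":0,"ry":0,"rz":0,"gripper":0.03},{"tx":0,"ty":0,"tz":-0.025,"rx":0,"ry":0,"rz":0,"gripper":0.03},{"tx":0,"ty":0,"tz":0,"rx":0,"ry":0,"rz":0,"gripper":0.03}]' | grep -E "pos|width"
python3 -m jog '[{"tx":0.005,"ty":-0.016,"tz":0,"rx":0,"ry":0,"rz":0,"gripper":0.03},{"tx":0.0095,"ty":-0.0324,"tz":0,"rx":0,"ry":0,"rz":0,"gripper":0.03},{"tx":0.0095,"ty":-0.0324,"tz":0,"rx":0,"ry":0,"rz":0,"gripper":0.03},{"tx":0.0095,"ty":-0.0324,"tz":0,"rx":0,"ry":0,"rz":0,"gripper":0.03},{"tx":0.0095,"ty":-0.0324,"tz":0,"rx":0,"ry":0,"rz":0,"gripper":0.03},{"tx":0.0095,"ty":-0.0324,"tz":0,"rx":0,"ry":0,"rz":0,"gripper":0.03},{"tx":0.0095,"ty":-0.0324,"tz":0,"rx":0,"ry":0,"rz":0,"gripper":0.03},{"tx":0.0095,"ty":-0.0324,"tz":0,"rx":0,"ry":0,"rz":0,"gripper":0.03},{"tx":0.0095,"ty":-0.0324,"tz":0,"rx":0,"ry":0,"rz":0,"gripper":0.03},{"tx":0.0095,"ty":-0.0324,"tz":0,"rx":0,"ry":0,"rz":0,"gripper":0.03},{"tx":0.0095,"ty":-0.0324,"tz":0,"rx":0,"ry":0,"rz":0,"gripper":0.03},{"tx":0.005,"ty":-0.016,"tz":0,"rx":0,"ry":0,"rz":0,"gripper":0.03}]' | grep -E "pos|width"
python3 -m jog '[{"tx":0,"ty":0,"tz":0.01,"rx":0,"ry":0,"rz":0,"gripper":0.03},{"tx":0,"ty":0,"tz":0.035,"rx":0,"ry":0,"rz":0,"gripper":0.03},{"tx":0,"ty":0,"tz":0.03,"rx":0,"ry":0,"rz":0,"gripper":0.03},{"tx":0,"ty":0,"tz":0.03,"rx":0,"ry":0,"rz":0,"gripper":0.03},{"tx":0,"ty":0,"tz":0,"rx":0,"ry":0,"rz":0,"gripper":0.03},{"tx":0,"ty":0,"tz":0,"rx":0,"ry":0,"rz":0,"gripper":0.03}]'
```

```text
tool_pos: [0.5663, 0.0456, 0.1851]
grip_width: 0.0465
tool_pos: [0.459, -0.3136, 0.1787]
grip_width: 0.0464
time: 55.45
tool_pos: [0.4601, -0.3092, 0.0735]
tool_rot: [-0.001, -0.002, 1.0, 0.001]
force: [-0.1, -1.3, -0.2]
grip_width: 0.0469
gripper_force: 29.7
```

```bash
python3 -m jog '[{"tx":0,"ty":0,"tz":0.025,"rx":0,"ry":0,"rz":0,"gripper":0.03},{"tx":0,"ty":0,"tz":0.02,"rx":0,"ry":0,"rz":0,"gripper":0.03},{"tx":0,"ty":0,"tz":0.01,"rx":0,"ry":0,"rz":0,"gripper":0.03},{"tx":0,"ty":0,"tz":0.003,"rx":0,"ry":0,"rz":0,"gripper":0.03},{"tx":0,"ty":0,"tz":0,"rx":0,"ry":0,"rz":0,"gripper":0.03},{"tx":0,"ty":0,"tz":0,"rx":0,"ry":0,"rz":0,"gripper":0.03}]' | grep -E "pos|^force"
python3 -m jog '[{"tx":0,"ty":0,"tz":0.001,"rx":0,"ry":0,"rz":0,"gripper":0.03},{"tx":0,"ty":0,"tz":0,"rx":0,"ry":0,"rz":0,"gripper":0.03}]' | grep -E "pos|^force"
```

```text
tool_pos: [0.4611, -0.311, 0.0178]
force: [-0.3, 0.0, -0.0]
tool_pos: [0.4608, -0.3108, 0.0163]
force: [0.3, -0.1, -1.3]
```

```bash
python3 -m jog '[{"tx":0,"ty":0,"tz":0.0015,"rx":0,"ry":0,"rz":0,"gripper":0.03},{"tx":0,"ty":0,"tz":0,"rx":0,"ry":0,"rz":0,"gripper":0.03}]' | grep -E "pos|^force"
python3 -m jog '[{"tx":0,"ty":0,"tz":0.001,"rx":0,"ry":0,"rz":0,"gripper":0.03},{"tx":0,"ty":0,"tz":0,"rx":0,"ry":0,"rz":0,"gripper":0.03}]' | grep -E "pos|^force"
```

```text
tool_pos: [0.4608, -0.3109, 0.0147]
force: [0.2, 0.1, 4.3]
tool_pos: [0.4608, -0.3109, 0.0145]
force: [-2.2, 1.4, 12.7]
```

```bash
python3 -m jog '[{"tx":0,"ty":0,"tz":0,"rx":0,"ry":0,"rz":0,"gripper":0.088},{"tx":0,"ty":0,"tz":0,"rx":0,"ry":0,"rz":0,"gripper":0.088},{"tx":0,"ty":0,"tz":0,"rx":0,"ry":0,"rz":0,"gripper":0.088},{"tx":0,"ty":0,"tz":0,"rx":0,"ry":0,"rz":0,"gripper":0.088},{"tx":0,"ty":0,"tz":0,"rx":0,"ry":0,"rz":0,"gripper":0.088},{"tx":0,"ty":0,"tz":-0.02,"rx":0,"ry":0,"rz":0,"gripper":0.088},{"tx":0,"ty":0,"tz":-0.035,"rx":0,"ry":0,"rz":0,"gripper":0.088},{"tx":0,"ty":0,"tz":-0.04,"rx":0,"ry":0,"rz":0,"gripper":0.088},{"tx":0,"ty":0,"tz":-0.035,"rx":0,"ry":0,"rz":0,"gripper":0.088}]' | grep -E "pos|width"
python3 -m jog '[{"tx":0.0062,"ty":0.0346,"tz":0,"rx":0,"ry":0,"rz":0,"gripper":0},{"tx":0.0062,"ty":0.0346,"tz":0,"rx":0,"ry":0,"rz":0,"gripper":0},{"tx":0.0062,"ty":0.0346,"tz":0,"rx":0,"ry":0,"rz":0,"gripper":0},{"tx":0.0062,"ty":0.0346,"tz":0,"rx":0,"ry":0,"rz":0,"gripper":0},{"tx":0.0062,"ty":0.0346,"tz":0,"rx":0,"ry":0,"rz":0,"gripper":0},{"tx":0.0062,"ty":0.0346,"tz":0,"rx":0,"ry":0,"rz":0,"gripper":0},{"tx":0,"ty":0,"tz":0,"rx":0,"ry":0,"rz":0,"gripper":0},{"tx":0,"ty":0,"tz":0,"rx":0,"ry":0,"rz":0,"gripper":0},{"tx":0,"ty":0,"tz":0,"rx":0,"ry":0,"rz":0,"gripper":0},{"tx":0,"ty":0,"tz":0,"rx":0,"ry":0,"rz":0,"gripper":0}]'
```

```text
tool_pos: [0.4603, -0.3104, 0.1448]
grip_width: 0.0877
time: 58.03
tool_pos: [0.4232, -0.1041, 0.1429]
tool_rot: [0.0, -0.001, 1.0, -0.0]
force: [-0.9, -0.4, 0.2]
grip_width: 0.0237
gripper_force: 0.0
```

```bash
python3 -m jog '[{"tx":0,"ty":0,"tz":0,"rx":0,"ry":0,"rz":0,"gripper":0},{"tx":0,"ty":0,"tz":0,"rx":0,"ry":0,"rz":0,"gripper":0},{"tx":0,"ty":0,"tz":0,"rx":0,"ry":0,"rz":0,"gripper":0},{"tx":0,"ty":0,"tz":0,"rx":0,"ry":0,"rz":0,"gripper":0}]' | grep width
python3 - <<'E'
from cars import *
for n in('side','top'):
    a=snapshot(n);print(n,'G',blob(n,*G,.035,40,None,a),'O',blob(n,*O,.03,40,None,a))
E
```

```text
grip_width: 0.0004
side G [(np.int32(145), [334.0, 198.3], [0.4786, -0.2805]), (np.int32(63), [349.6, 228.2], [0.422, -0.1339])] O [(np.int32(313), [294.0, 194.4], [0.6014, -0.2972]), (np.int32(53), [390.6, 208.4], [0.3109, -0.2518])]
top G [(np.int32(138), [415.5, 246.2], [0.4518, -0.2948]), (np.int32(112), [426.9, 245.8], [0.4531, -0.3256])] O [(np.int32(430), [420.3, 192.3], [0.6, -0.3097]), (np.int32(71), [412.9, 298.3], [0.3109, -0.2877])]
```

Cars stand on the mat at (0.46, -0.31) and (0.60, -0.31). Now the white key.

```bash
python3 -m jog '[{"tx":0,"ty":0,"tz":0.035,"rx":0,"ry":0,"rz":0,"gripper":0},{"tx":0,"ty":0,"tz":0.03,"rx":0,"ry":0,"rz":0,"gripper":0},{"tx":0,"ty":0,"tz":0.025,"rx":0,"ry":0,"rz":0,"gripper":0},{"tx":0,"ty":0,"tz":0.008,"rx":0,"ry":0,"rz":0,"gripper":0},{"tx":0,"ty":0,"tz":0.003,"rx":0,"ry":0,"rz":0,"gripper":0},{"tx":0,"ty":0,"tz":0.003,"rx":0,"ry":0,"rz":0,"gripper":0},{"tx":0,"ty":0,"tz":0.003,"rx":0,"ry":0,"rz":0,"gripper":0},{"tx":0,"ty":0,"tz":0,"rx":0,"ry":0,"rz":0,"gripper":0}]' | grep -E "pos|^force"
python3 -m jog '[{"tx":0,"ty":0,"tz":0.003,"rx":0,"ry":0,"rz":0,"gripper":0},{"tx":0,"ty":0,"tz":0.002,"rx":0,"ry":0,"rz":0,"gripper":0},{"tx":0,"ty":0,"tz":0,"rx":0,"ry":0,"rz":0,"gripper":0}]' | grep -E "pos|^force"
```

```text
tool_pos: [0.4232, -0.1033, 0.0366]
force: [-0.4, 0.8, -0.4]
tool_pos: [0.4233, -0.1033, 0.0314]
force: [0.8, -0.5, 2.8]
```

```bash
python3 -m jog '[{"tx":0,"ty":0,"tz":0.0015,"rx":0,"ry":0,"rz":0,"gripper":0},{"tx":0,"ty":0,"tz":0.001,"rx":0,"ry":0,"rz":0,"gripper":0},{"tx":0,"ty":0,"tz":0,"rx":0,"ry":0,"rz":0,"gripper":0}]' | grep -E "pos|^force"
```

```text
tool_pos: [0.4234, -0.1033, 0.0311]
force: [-7.9, 4.0, 41.8]
```

Fully home (sharp force rise at 31 mm). Retreat and check once.

```bash
python3 -m jog '[{"tx":0,"ty":0,"tz":-0.01,"rx":0,"ry":0,"rz":0,"gripper":0},{"tx":0,"ty":0,"tz":-0.03,"rx":0,"ry":0,"rz":0,"gripper":0},{"tx":0,"ty":0,"tz":-0.04,"rx":0,"ry":0,"rz":0,"gripper":0},{"tx":0,"ty":0,"tz":-0.04,"rx":0,"ry":0,"rz":0,"gripper":0},{"tx":0.03,"ty":0,"tz":-0.02,"rx":0,"ry":0,"rz":0,"gripper":0},{"tx":0.03,"ty":0,"tz":-0.02,"rx":0,"ry":0,"rz":0,"gripper":0},{"tx":0,"ty":0,"tz":0,"rx":0,"ry":0,"rz":0,"gripper":0},{"tx":0,"ty":0,"tz":0,"rx":0,"ry":0,"rz":0,"gripper":0}]'
python3 - <<'E'
from h import *
b=snapshot('side');cv2.imwrite('pics/end.png',cv2.resize(b[150:390,200:440,::-1],(600,600),interpolation=cv2.INTER_CUBIC))
E
```

```text
time: 60.3
tool_pos: [0.3625, -0.1033, 0.1894]
tool_rot: [0.001, -0.001, 1.0, -0.001]
force: [0.0, 0.1, -0.5]
grip_width: 0.0006
gripper_force: 0.0
```

View pics/end.png

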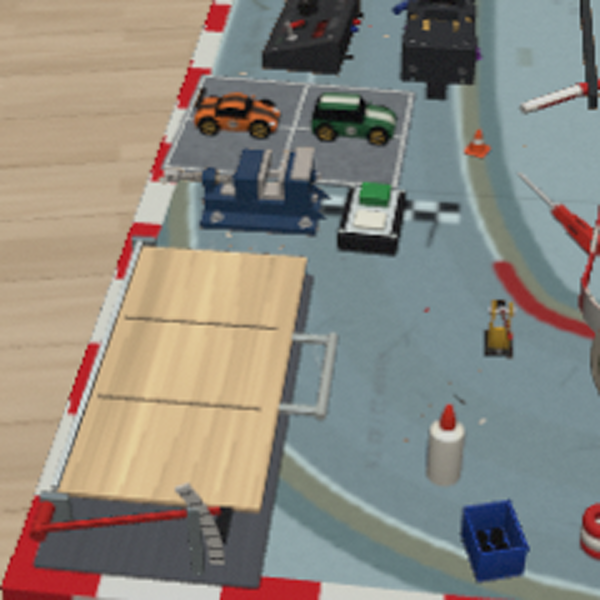

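The final picture shows both cars upright on the mat: orange at (237,115), green at (355,118). The white key is down and the green one up, the board is home, and the bystanders have not moved.

```bash
python3 -c "from plant import hand_in;print(hand_in())"
```

```text
the job is handed in; nothing more can be done
None
```

I ran the slope test with the two cars present (green and orange): the board held for over two seconds within about 0.3° of the red index arm by my measurement, the cars are back on the grey mat, the white key is home, and the job was handed in at about 60 s.

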